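# Lock the wrist unit with its cross pin

### The arm

A 6-joint arm with a two-finger parallel gripper is mounted at the origin on the work surface. World frame = base frame: x ahead of the robot, y to its left, z up, the work surface at z = 0. Lengths are in m, angles in rad, forces in N, time in s.
With the tool pointing down it reaches from about 0.25 to 0.775 m from the base axis. Payload 4 kg.
Tool frame: the origin (TCP) lies at the very end of the fingers, on their centre line; the grasp point (between the pads) lies 19 mm behind it; y points along the fingers, x is the direction in which the jaws open and shut, and the axes are right-handed (so a half turn about y gives the same grasp; the last joint's range is limited). The gripper opens to 94 mm and grips with 3 to 60 N. Pads are 16 mm wide; open, the fingers measure 119 mm over their backs; the gripper's body (75 mm by 177 mm) begins 78 mm behind the grasp point.
Start: joints at [1.015, 0.087, 1.371, -0, 1.684, -0.103], TCP at [0.241, 0.495, 0.168] pointing down, gripper open.
Joint ranges: [-3.1, 3.1], [-0.76, 2.03], [0.27, 2.55], [-1.08, 4.22], [0.17, 2.65], [-2.57, 2.57]. Speed limits (rad/s): [2.79, 2.79, 3.14, 3.14, 3.14, 3.14].

### API

Orientations are given as [roll, pitch, yaw] about the fixed x, y, z axes, in that order (R = Rz(yaw) Ry(pitch) Rx(roll)).
In Python, from bench import robot gives the robot as it stands.
- The arm moves only by the shell command python3 -m handwheel 'ROWS' [OPENING]. ROWS is JSON, a list of rows, each an object with "delta_pos": the shift along the tool's x, y, z in mm, a list of three; "yaw": the turn about the tool's y in rad. A call has 1 to 12 rows; each row is the pose to reach, as a shift and turn from the pose commanded when the call began, along the tool's axes at that moment; what a row does not reach only later rows make up. A row lasts 1/10 s, in which the tool goes at most 50 mm and 8.59 degrees, less where a joint would pass 70% of its speed; a pose out of reach is approached as far as the arm can. A call with a gripper value outside its range is refused whole. OPENING is the closure in counts, from 0 (fully open) to 255 (shut), set as the call begins (- or left out, the last holds). The fingers move at their own pace and stop on an object; the grip force is fixed at half the most. Time passes only in rows, so rows that repeat a pose let the fingers close. It gives the time, the measured TCP pose, the force and the opening at its end, in the units of the state.
- robot.get_obs(): the state, without advancing time (a new reading comes with each control period).
- robot.snapshot(name): name is "scene" or "side" or "wrist"; returns a dict with "image" (420x560x3 uint8, red, green, blue), "fx", "fy", "cx", "cy" (pixels), "rvec" (rotation vector, rad) and "tvec" (3), from world to camera coordinates, as OpenCV has them. Camera axes: x right, y down, z forward; pixel columns grow to the right and rows downward; lengths in m; the calibration is good to about 2 mm. A picture is of the moment at which its call begins. There is no depth.
- robot.close_job(): hands the job in, once; it reports no verdict.
The state is a dict: "time": time; "joint_positions": joint angles; "qvel": joint speeds; "joint_torque": joint torques, N m; "tool_pos": TCP position; "ee_rot": TCP orientation; "wrist_force": force on the tool from outside, world axes, zero at the start; "wrist_torque": the same for the moment, N m; "width": finger opening in m.
Only numpy, scipy, OpenCV 4.12 (cv2) and the standard library are available. Lean on these libraries where they do the work, as an engineer would, in place of code of your own. Each camera call takes 0.05 s, during which the arm holds its last target.

### The job

Lock the prosthetic wrist unit that is bolted to the bench: stand the orange-headed pin in the guide hole on top of its housing and let it rest there on the barrel, then turn the loose barrel by its round blue plate until a cross-hole comes under the pin and it drops in. Then press the pin fully home, upright with its head down on the housing, and let go; work by feel, never force the pin against the unit, and leave everything else where it stands.

Things in the scene. Friction and masses are not known exactly. Their poses are not given: they have to be found in the camera images.
- wrist_unit: the wrist unit, bolted to the bench: aluminium base plate 110 x 90 x 12, cream housing 50 (along x) by 58 (along y), top at 97 mm, open at its x sides. Origin: underside, on the vertical axis of the guide hole; z up, y along the barrel, the blue plate on the -y side. Forces of 60 N, summed over the contacts of pin and unit, do damage: 12 N of pull at the rim of the plate against a caught pin is near it
- guide_hole (a point): centre of the mouth of the vertical guide hole in the housing's top, 97 above the bench: 12 diameter, 22 deep, ending 1 mm above the barrel. A pin standing in it on the barrel's skin has its tip 23 below this point; fully home its tip is 77 below it
- barrel_centre (a point): fixed point on the pin's axis and the barrel's centre line, 58 above the bench. The grey barrel, 32 diameter, turns either way without end (friction 0.06 N m) and stays where left. Two 12 mm cross-holes pierce it at right angles, so a hole comes under the guide hole every quarter turn; the start angle is unknown and neither plate nor neck bears a mark
- lower_hole (a point): centre of the mouth of the same 12 mm hole in the housing under the barrel, 41 above the bench. 8 mm down it has two spring balls that stop a falling pin and click into its groove: pressing the pin past them, on the last 17 mm of its way, takes 5 to 15 N
- plate_centre (a point): fixed point on the barrel's centre line, 58 above the bench, in the mid-plane of the blue plate: 76 diameter, 14 thick, plain, on a steel neck 18 thick; 92 from the guide hole's axis along the unit's -y; 56 free between plate and housing. To turn it, pinch it from above across its thickness near its top edge and lead it round an arc about this point, letting go to take a new hold
- lock_pin: the orange-headed aluminium lock pin, upright in one of the three holes of the wooden block: shaft 10 diameter and 77 long with a cone to 4 mm on the last 8 mm and a groove from 9.5 to 17 above the tip, round head 22 diameter and 30 high; 30 to 45 g, so it drops by its own weight. Origin: its tip; z along the pin towards the head
- lock_pin_head (a point): middle of the orange head, 92 above the pin's tip, where it is gripped
- lock_pin_shoulder (a point): underside of the orange head, 77 above the pin's tip; rests on the housing's top when the pin is home
- pin_block: wooden block 170 x 50 x 50, fixed, with three holes 12 diameter, 40 deep, 60 apart along its x axis. Origin: centre of its underside. A pin standing in it has its tip 10 above the bench, its head from 87 to 117
- green_pin: spare pin of the same form with a green head, stays in the block. Origin: its tip
- white_pin: spare pin of the same form with a white head, stays in the block. Origin: its tip
- gel_bottle: green bottle, 60 diameter, 170 high, leave alone. Origin: underside
- orange_shell: printed orange cup, 40 diameter, 85 high, leave alone. Origin: underside
- green_bracket: printed green bracket, 60 x 35 x 40, leave alone. Origin: underside
- blue_nozzle: printed blue nozzle, 44 diameter, 85 high, leave alone. Origin: underside
- bits_box: clear box of beads, 100 x 50 x 24, leave alone. Origin: underside
- driver: black-handled screwdriver, 180 long, 26 thick, leave alone. Origin: underside of its middle
Not all that is in view belongs to the job. What is shaped like the lock_pin but black or pink is not meant.

How it is judged:
On the way, in this order (a step that is already met when the one before it is completed fails the run):
1. the pin stands in the guide hole on the barrel, let go (z of lock_pin_shoulder in the frame of wrist_unit between 0.142 and 0.158 m and horizontal distance between lock_pin and guide_hole below 0.006 m and contact force between the fingers and lock_pin below 0.1 N), for 0.2 s.
2. the barrel has been turned and the pin has dropped into a cross-hole, at least 15 mm, with nothing holding it (z of lock_pin_shoulder in the frame of wrist_unit below 0.136 m and horizontal distance between lock_pin and guide_hole below 0.006 m and contact force between the fingers and lock_pin below 0.1 N), for 0.1 s.
At the end, for the whole second after the job is handed in: The orange-headed pin is at rest in the wrist unit, upright within 5 degrees, through the guide hole, the barrel's cross-hole and the hole below (tip within 4 mm of the guide hole's axis), its head down on the housing within 2.5 mm, and released (z of lock_pin_shoulder in the frame of wrist_unit between 0.093 and 0.0995 m and horizontal distance between lock_pin and guide_hole below 0.004 m and angle between lock_pin's own z axis and vertical below 0.09 rad and linear speed of lock_pin below 0.02 m/s); the robot touches nothing.
It fails at once if the pin is forced: more than 60 N between the pin and the wrist unit (contact force between lock_pin and wrist_unit above 60 N).
It fails at once if something else on the bench is moved by more than 30 mm (distance of any of green_pin, white_pin, gel_bottle, orange_shell, green_bracket, blue_nozzle, bits_box, driver from where it was at the start of the episode above 0.03 m).
It also fails if it takes over 72 s, if anything falls off the work surface, if the arm or the gripper's body presses on something with over 40 N, if the wrist force passes 120 N, or if a joint passes its speed limit or range.

## Working session

There is one attempt and no reset: what is moved stays moved. The work goes in short steps, Python scripts to look and compute and a shell command to move; the robot and the scene stay as the last step left them, time stands still between calls to the robot, and variables do not carry over. Pictures are saved under pics/ and viewed, and the job is handed in when it is done.

```bash
ls; mkdir -p pics; python3 - <<'E'
from bench import robot
import cv2
o=robot.get_obs()
for k,v in o.items(): print(k,v)
for n in ["scene","side","wrist"]:
    s=robot.snapshot(n); cv2.imwrite(f"pics/{n}0.png",s["image"][:,:,::-1])
    print(n,s["fx"],s["fy"],s["cx"],s["cy"],s["rvec"],s["tvec"])
E
```

```text
pics
time 0.0
joint_positions [ 1.01493128e+00  8.78973195e-02  1.37225980e+00  1.62941214e-06
  1.68356162e+00 -1.03108039e-01]
qvel [-5.21764919e-05 -1.82806857e-03 -2.22025858e-04 -2.51632270e-04
  1.63547987e-03 -1.15564815e-04]
joint_torque [-1.00269172e-03 -3.40188468e+01 -3.02425683e+01  7.13609112e-02
  3.32752231e-02 -1.65902447e-04]
tool_pos [0.240272   0.4940478  0.16673296]
ee_rot [-1.57057589  0.00211463  1.11803973]
wrist_force [0.29937257 0.13112174 0.35663535]
wrist_torque [ 0.00705206 -0.0159879  -0.0014611 ]
width 0.094116393037238
scene 526.5592698320991 526.5592698320991 279.7934966581926 206.01974290575052 [ 1.23696465  2.17708156 -1.05626867] [ 0.2794109  -0.24436278  1.87098699]
side 418.06428653497863 418.06428653497863 284.6663908247552 209.61940229380252 [ 2.08940686 -0.14231001  0.05268575] [-0.53319249  0.14963158  0.92648243]
wrist 350.0739250783291 350.0739250783291 280.01940108570506 215.1213773476964 [-2.47523036 -1.54726262 -0.19607716] [-0.54866856 -0.02450792  0.39181441]
```

View pics/scene0.png

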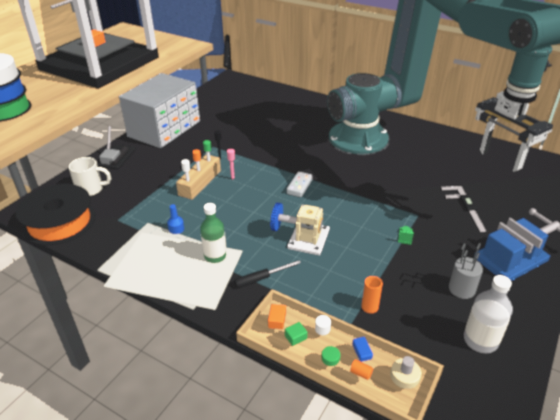

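View pics/side0.png

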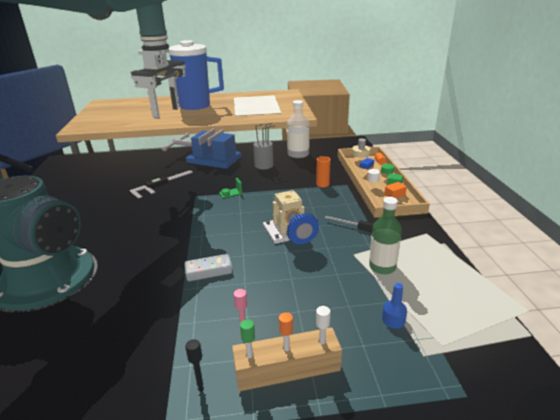

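View pics/wrist0.png

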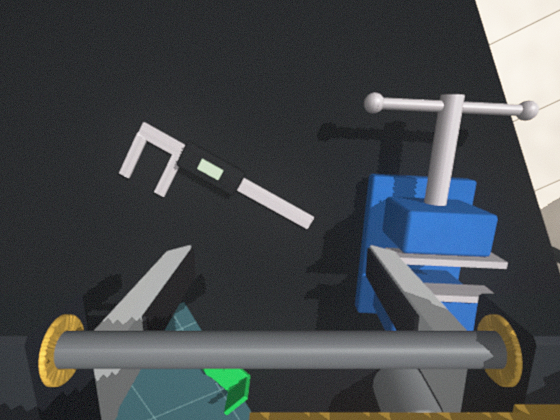

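Candidates for the lock pin in the side image: orange head (286,325), green (248,331), white (323,318), pink (240,300) and black (194,350). The orange cup is at (323,172), and there are orange tray parts as well. I choose the orange-headed pin in the block's middle hole, and check it in close crops.

```bash
cat > h.py <<'E'
import numpy as np, cv2
from scipy.optimize import least_squares
from scipy.spatial.transform import Rotation as Ro
def crop(img,x0,y0,x1,y1,k,name):
    c=cv2.resize(img[y0:y1,x0:x1],None,fx=k,fy=k,interpolation=cv2.INTER_CUBIC)
    for x in range((x0//20+1)*20,x1,20):
        cv2.putText(c,str(x),((x-x0)*k,8),0,.35,(0,0,255),1); cv2.line(c,((x-x0)*k,10),((x-x0)*k,14),(0,0,255),1)
    for y in range((y0//20+1)*20,y1,20):
        cv2.putText(c,str(y),(0,(y-y0)*k),0,.35,(0,0,255),1); cv2.line(c,(22,(y-y0)*k),(27,(y-y0)*k),(0,0,255),1)
    cv2.imwrite(name,c)
K=dict(scene=(526.559,526.559,279.793,206.0197),side=(418.064,418.064,284.666,209.619),wrist=(350.074,350.074,280.019,215.121))
RT=dict(scene=([1.23696465,2.17708156,-1.05626867],[0.2794109,-0.24436278,1.87098699]),
        side=([2.08940686,-0.14231001,0.05268575],[-0.53319249,0.14963158,0.92648243]))
def Km(n):
    f,g,c,d=K[n]; return np.array([[f,0,c],[0,g,d],[0,0,1.]])
def proj(n,P,rt=None):
    r,t=rt or RT[n]
    return cv2.projectPoints(np.array(P,float).reshape(-1,3),np.array(r,float),np.array(t,float),Km(n),None)[0].reshape(-1,2)
def ray(n,uv,rt=None):
    r,t=rt or RT[n]; R=cv2.Rodrigues(np.array(r,float))[0]; t=np.array(t,float)
    d=R.T@np.linalg.solve(Km(n),[uv[0],uv[1],1.]); return -R.T@t,d/np.linalg.norm(d)
def atz(n,uv,z,rt=None):
    o,d=ray(n,uv,rt); return o+d*(z-o[2])/d[2]
def tri(obs,z=None):
    def f(p): return np.concatenate([proj(n,p,rt)[0]-uv for n,uv,rt in obs])
    p=least_squares(f,atz(obs[0][0],obs[0][1],0.08,obs[0][2])); return p.x,p.fun
E
python3 - <<'E'
import cv2; from h import *
s=cv2.imread('pics/side0.png'); c=cv2.imread('pics/scene0.png')
crop(s,180,270,360,400,4,'pics/s_block.png'); crop(s,250,180,340,260,8,'pics/s_unit.png')
crop(c,160,120,260,200,7,'pics/c_block.png'); crop(c,260,190,340,260,8,'pics/c_unit.png')
E
```

```text
(no output)
```

View pics/s_block.png

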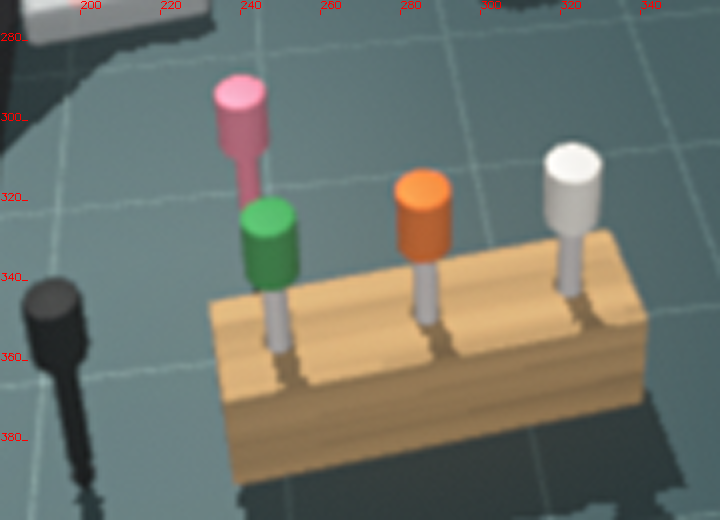

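View pics/c_block.png

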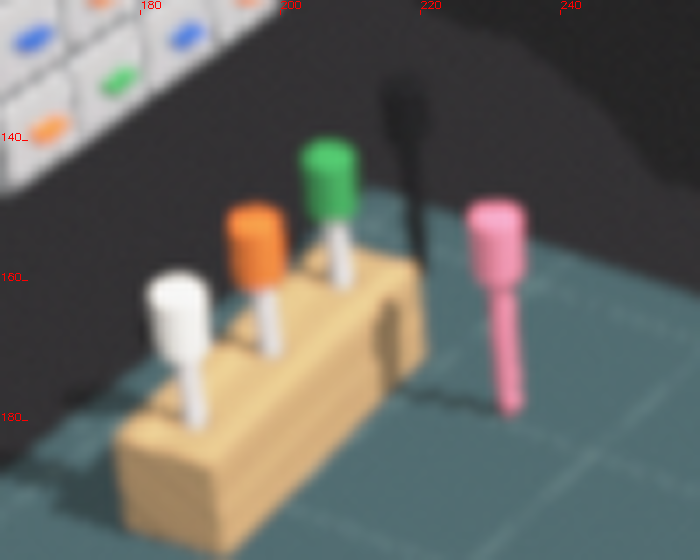

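View pics/s_unit.png

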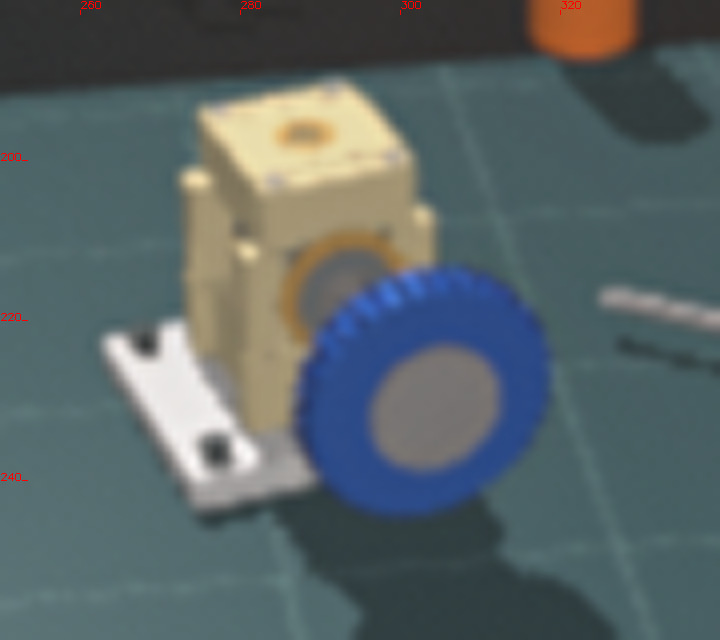

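View pics/c_unit.png

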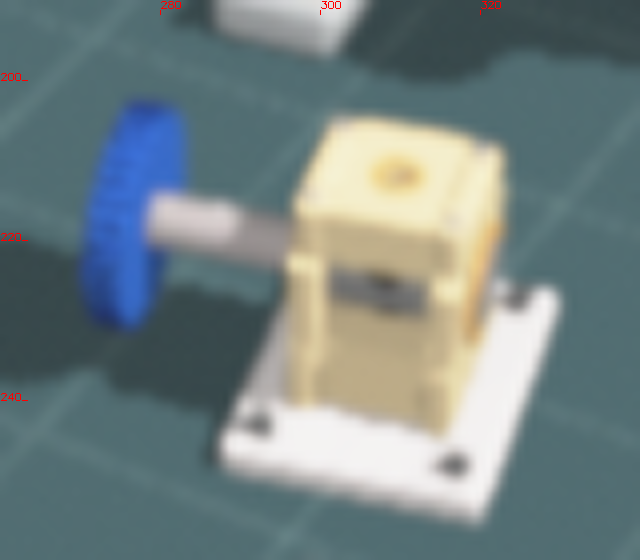

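```bash
python3 - <<'E'
from h import *
np.set_printoptions(precision=4,suppress=True)
S=dict(green=(247.5,323.8),orange=(286,317.5),white=(323.2,310.8)); C=dict(green=(207.1,141.7),orange=(196.7,151.1),white=(185.7,161.4))
for k in S:
    print(k,tri([('side',S[k],None),('scene',C[k],None)]),atz('side',S[k],.117)[:2],atz('scene',C[k],.117)[:2])
print('hole',tri([('side',(288,196.75),None),('scene',(309.75,212),None)]),atz('side',(288,196.75),.097),atz('scene',(309.75,212),.097))
q=[(202,112),(335,85),(412,160),(268,190)]
for a in q: print('corner side',atz('side',(250+a[0]/8,180+a[1]/8),.097))
q=[(335,118),(502,150),(462,235),(297,208)]
for a in q: print('corner scene',atz('scene',(260+a[0]/8,190+a[1]/8),.097))
q=[(104,342),(200,505)]
for a in q: print('base side',atz('side',(250+a[0]/8,180+a[1]/8),.012))
q=[(222,455),(485,512),(560,295)]
for a in q: print('base scene',atz('scene',(260+a[0]/8,190+a[1]/8),.012))
print('plate front',atz('side',(304.4,231),.058))
E
```

```text
green (array([ 0.4428, -0.3226,  0.1162]), array([-0.1099, -0.0763, -0.2131,  0.1738])) [ 0.443  -0.3237] [ 0.4427 -0.3218]
orange (array([ 0.5022, -0.3175,  0.1158]), array([-0.1926, -0.1214, -0.366 ,  0.2628])) [ 0.5023 -0.319 ] [ 0.5019 -0.3162]
white (array([ 0.5618, -0.3112,  0.1154]), array([-0.1292, -0.0733, -0.2399,  0.1503])) [ 0.5616 -0.3131] [ 0.5627 -0.3094]
hole (array([0.5615, 0.1059, 0.0964]), array([ 0.2539,  0.2055,  0.2493, -0.2495])) [0.5609 0.106  0.097 ] [0.5634 0.1062 0.097 ]
corner side [0.5316 0.1255 0.097 ]
corner side [0.5748 0.1367 0.097 ]
corner side [0.5909 0.0843 0.097 ]
corner side [0.5458 0.0729 0.097 ]
corner scene [0.547  0.0732 0.097 ]
corner scene [0.5338 0.1294 0.097 ]
corner scene [0.5795 0.1385 0.097 ]
corner scene [0.5947 0.0856 0.097 ]
base side [0.4976 0.1327 0.012 ]
base side [0.5188 0.0356 0.012 ]
base scene [0.6304 0.0781 0.012 ]
base scene [0.6101 0.1667 0.012 ]
base scene [0.4998 0.1386 0.012 ]
plate front [0.5852 0.0072 0.058 ]
```

```bash
python3 - <<'E'
from h import *
for nm,n in (('scene',"scene"),('side','side')):
    im=cv2.imread(f'pics/{n}0.png')
    p=np.array([.2403,.494,.1667]);psi=1.118
    X=np.array([np.cos(psi),np.sin(psi),0]);Z=np.array([-np.sin(psi),np.cos(psi),0])
    big=cv2.resize(im,None,fx=5,fy=5,interpolation=cv2.INTER_CUBIC)
    for h,w,col in ((.0885,.0375,(0,0,255)),(.0375,.0885,(255,255,0))):
        P=[p+[0,0,.097]+X*a*h+Z*b*w for a,b in((1,1),(1,-1),(-1,-1),(-1,1))]
        cv2.polylines(big,[(5*proj(nm,P)).astype(int)],True,col,1)
    u,v=proj(nm,p+[0,0,.07])[0].astype(int)
    x0,y0=max(0,5*u-350),max(0,5*v-280)
    cv2.imwrite(f'pics/body_{n}.png',big[y0:y0+560,x0:x0+700])
print([atz('scene',u,z)[:2] for u,z in (((213,260),0),((209,208),.17))],[atz('side',(390,204),.17)[:2]])
print('pink',tri([('side',(240.5,294),None),('scene',(231,151),None)]))
E
```

```text
[array([ 0.76326379, -0.07286496]), array([ 0.75454715, -0.07305019])] [array([ 0.74122579, -0.0924153 ])]
pink (array([ 0.43396658, -0.23941529,  0.10383667]), array([-0.14429783, -0.10811812, -0.24175167,  0.21799796]))
```

View pics/body_scene.png

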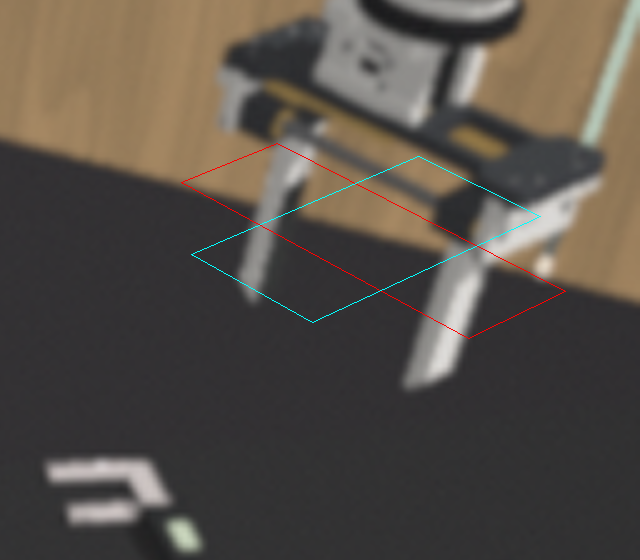

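View pics/body_side.png

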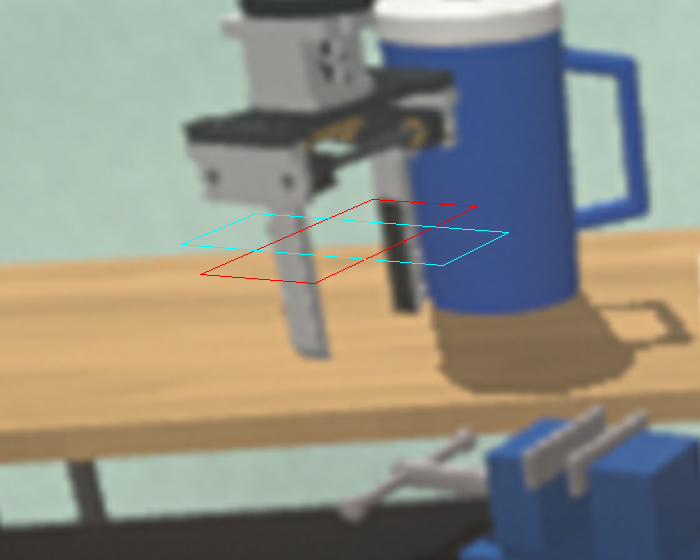

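```bash
python3 -m handwheel '[{"delta_pos":[0,-50,0],"yaw":0},{"delta_pos":[0,-80,0],"yaw":0.1},{"delta_pos":[-35,-80,-34],"yaw":0.24},{"delta_pos":[-70,-80,-68],"yaw":0.39},{"delta_pos":[-105,-80,-101],"yaw":0.54},{"delta_pos":[-140,-80,-135],"yaw":0.68},{"delta_pos":[-175,-80,-169],"yaw":0.83},{"delta_pos":[-210,-80,-203],"yaw":0.98},{"delta_pos":[-245,-80,-236],"yaw":1.12},{"delta_pos":[-280,-80,-270],"yaw":1.27},{"delta_pos":[-310,-80,-300],"yaw":1.42},{"delta_pos":[-310,-80,-300],"yaw":1.42}]' 0
```

```text
time: 1.35
tool_pos: [0.3756, 0.0802, 0.2473]
ee_rot: [-1.573, -0.0, -0.313]
wrist_force: [-0.5, 0.4, 0.1]
width: 0.0939
```

```bash
python3 -m handwheel '[{"delta_pos":[27,0,-38],"yaw":0.13},{"delta_pos":[54,0,-76],"yaw":0.26},{"delta_pos":[81,0,-114],"yaw":0.39},{"delta_pos":[108,0,-152],"yaw":0.52},{"delta_pos":[135,0,-190],"yaw":0.66},{"delta_pos":[162,0,-228],"yaw":0.8},{"delta_pos":[189,0,-266],"yaw":0.93},{"delta_pos":[216,0,-304],"yaw":1.07},{"delta_pos":[240,20,-341],"yaw":1.17},{"delta_pos":[240,45,-341],"yaw":1.17},{"delta_pos":[240,45,-341],"yaw":1.17},{"delta_pos":[240,45,-341],"yaw":1.17}]' 0
python3 - <<'E'
from bench import robot
from h import *
o=robot.get_obs(); print(o['tool_pos'],o['ee_rot'])
for n in ['wrist','side']:
    s=robot.snapshot(n); cv2.imwrite(f'pics/{n}1.png',s['image'][:,:,::-1]); print(n,list(s['rvec']),list(s['tvec']))
im=cv2.imread('pics/side1.png'); crop(im,160,220,380,400,3,'pics/side1c.png')
E
```

```text
time: 2.55
tool_pos: [0.5026, -0.3111, 0.2025]
ee_rot: [-1.572, 0.002, -1.47]
wrist_force: [0.6, 0.8, 0.1]
width: 0.0943
[ 0.50264173 -0.31106446  0.20247713] [-1.57182911  0.00171834 -1.47006392]
wrist [np.float64(-2.1835671057948947), np.float64(1.9750496951814243), np.float64(0.25366133379517963)] [np.float64(-0.35884484961102303), np.float64(0.4174214095401036), np.float64(0.5429309957542122)]
side [np.float64(2.0894068565818498), np.float64(-0.1423100078550638), np.float64(0.05268574679642531)] [np.float64(-0.5331924882451046), np.float64(0.14963157602272073), np.float64(0.9264824279125782)]
```

View pics/wrist1.png

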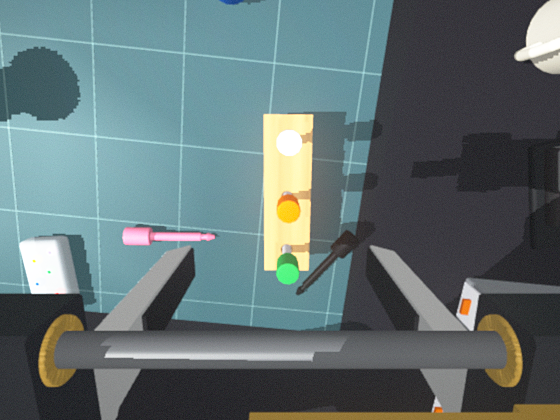

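View pics/side1c.png

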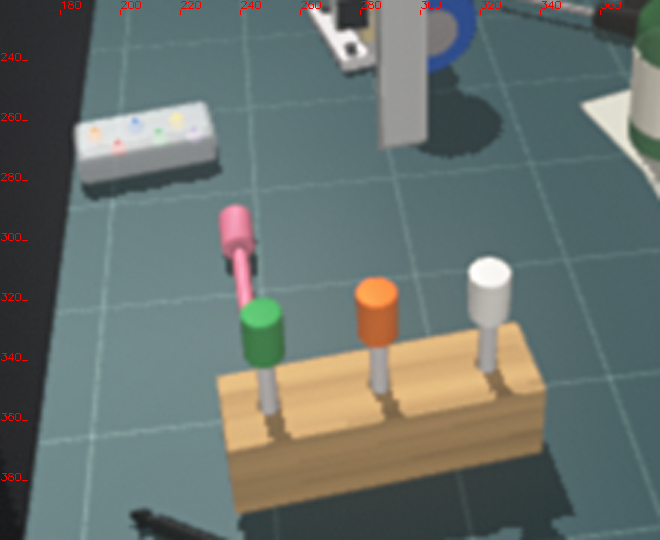

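```bash
python3 - <<'E'
from h import *
W=([-2.1835671,1.9750497,0.2536634],[-0.3588448,0.4174214,0.542931])
im=cv2.imread('pics/wrist1.png'); crop(im,240,100,370,300,4,'pics/w1c.png')
print(proj('wrist',[[.5022,-.3175,.117],[.5022,-.3175,.087],[.4428,-.3226,.117],[.5618,-.3112,.117]],W))
print(proj('side',[[.5026,-.3111,.2025]]))
E
```

```text
[[287.84077752 208.22237122]
 [287.23228918 201.08356507]
 [286.56857624 270.39009503]
 [287.85808286 139.40786084]]
[[284.36401217 270.08156259]]
```

View pics/w1c.png

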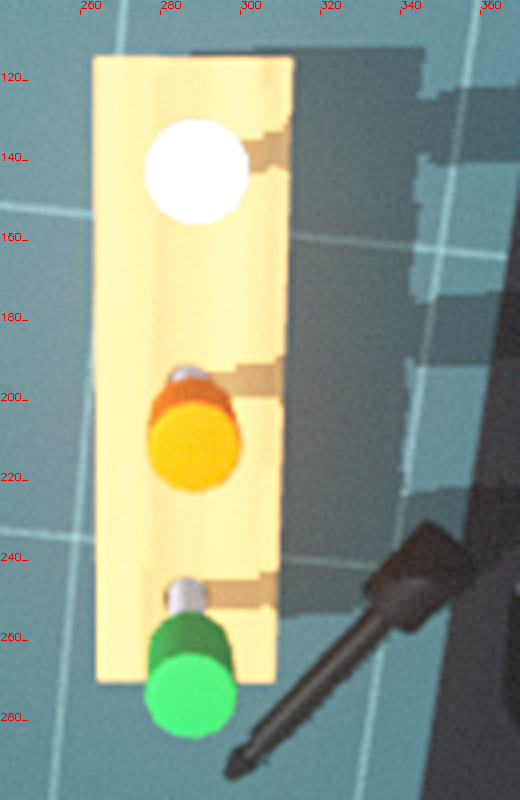

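```bash
python3 -m handwheel '[{"delta_pos":[6,40,-2.5],"yaw":0},{"delta_pos":[6,80,-2.5],"yaw":0},{"delta_pos":[6,113,-2.5],"yaw":0},{"delta_pos":[6,113,-2.5],"yaw":0},{"delta_pos":[6,113,-2.5],"yaw":0}]' 60
python3 - <<'E'
from bench import robot
from h import *
for n in ['wrist','side']:
    s=robot.snapshot(n); cv2.imwrite(f'pics/{n}2.png',s['image'][:,:,::-1])
im=cv2.imread('pics/side2.png'); crop(im,200,220,380,400,3,'pics/side2c.png')
E
```

```text
time: 3.15
tool_pos: [0.5015, -0.3184, 0.092]
ee_rot: [-1.569, -0.002, -1.471]
wrist_force: [-0.7, -0.2, 0.5]
width: 0.0718
```

View pics/wrist2.png

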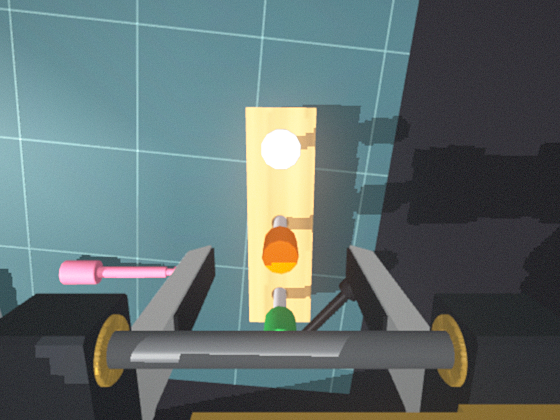

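View pics/side2c.png

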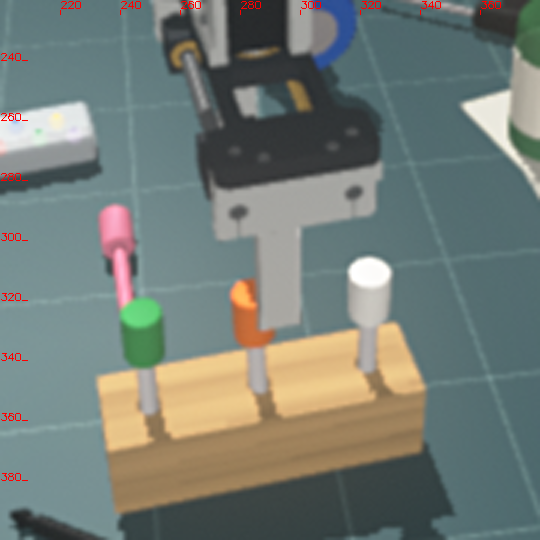

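```bash
python3 - <<'E'
from h import *
p=np.array([.5015,-.3184,.092]);psi=-1.471
X=np.array([np.cos(psi),np.sin(psi),0]);Z=np.array([-np.sin(psi),np.cos(psi),0])
for a in(.036,.0485):
  for b in (-.008,0,.008): print(a,b,proj('side',p+X*a+Z*b))
E
```

```text
0.036 -0.008 [[285.93651688 347.52375956]]
0.036 0 [[291.1564029  346.51331173]]
0.036 0.008 [[296.35203127 345.50755962]]
0.0485 -0.008 [[287.85051424 354.03221494]]
0.0485 0 [[293.15592315 352.98891443]]
0.0485 0.008 [[298.43625261 351.95054576]]
```

```bash
python3 - <<'E'
from bench import robot
from h import *
s=robot.snapshot('wrist'); W=(s['rvec'],s['tvec']); o=robot.get_obs(); print(o['time'],o['tool_pos'],o['ee_rot'])
R=cv2.Rodrigues(W[0])[0]; c=-R.T@W[1]; print('cam',c,'fwd',R[2])
p=np.array(o['tool_pos']);psi=o['ee_rot'][2]
X=np.array([np.cos(psi),np.sin(psi),0]);Z=np.array([-np.sin(psi),np.cos(psi),0])
print('tcp+-',proj('wrist',[p+X*.036,p-X*.036,p],W))
print('pin',proj('wrist',[[.5022,-.3175,.117],[.5022,-.3175,.087],[.4428,-.3226,.117],[.5618,-.3112,.117]],W))
im=cv2.imread('pics/wrist2.png'); crop(im,180,120,380,360,3,'pics/w2c.png')
q=np.array([.2403,.494,.1667]);psi=1.118
X=np.array([np.cos(psi),np.sin(psi),0])
print('start tips scene',proj('scene',[q-X*.0595,q-X*.047,q+X*.047,q+X*.0595]),'side',proj('side',[q-X*.0595,q-X*.047,q+X*.047,q+X*.0595]))
im=cv2.imread('pics/side0.png'); crop(im,120,50,220,130,6,'pics/s0g.png')
im=cv2.imread('pics/scene0.png'); crop(im,460,60,560,190,5,'pics/c0g.png')
E
```

```text
3.3 [ 0.50253559 -0.31968223  0.09387137] [-1.56588192 -0.0045229  -1.47144954]
cam [ 0.57191992 -0.31132645  0.31214864] fwd [-0.24335632 -0.02829509 -0.96952416]
tcp+- [[335.89982028 236.85603501]
 [225.71300386 237.06685264]
 [280.84125611 236.96137716]]
pin [[277.35904625 249.14415861]
 [277.49569346 234.01349145]
 [276.30015365 338.47448465]
 [276.43342755 145.62094216]]
start tips scene [[478.46299619 161.96424423]
 [482.10017524 164.08753604]
 [510.84845745 180.87004557]
 [514.86775946 183.21641096]] side [[157.37159275 132.52105976]
 [159.75497203 131.15267172]
 [176.50639887 121.535045  ]
 [178.58947897 120.33907005]]
```

View pics/w2c.png

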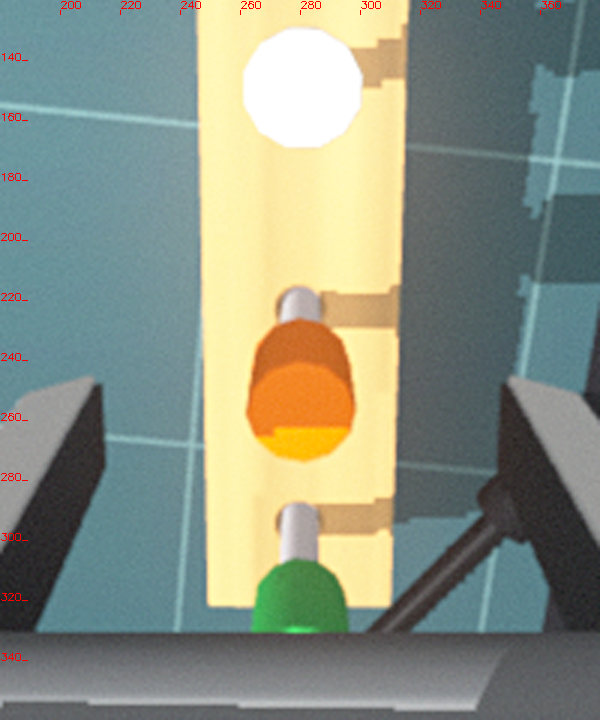

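View pics/s0g.png

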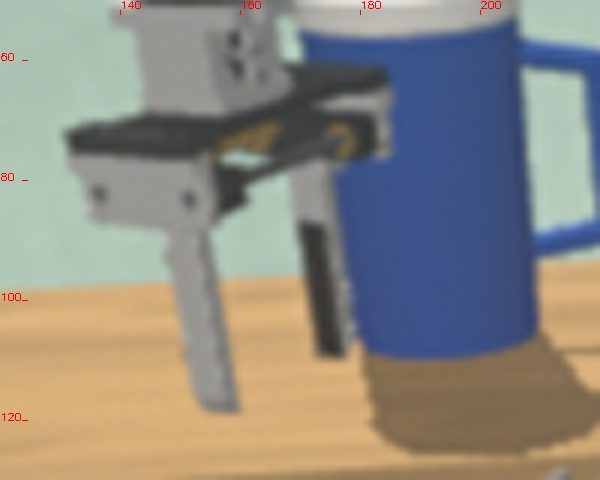

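View pics/c0g.png

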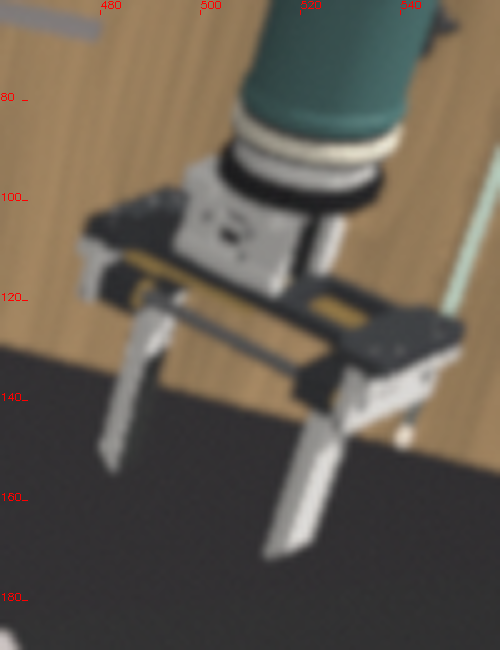

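```bash
python3 - <<'E'
from h import *
print(tri([('side',(157,117.5),None),('scene',(481.5,152.5),None)]))
print(tri([('side',(175,109),None),('scene',(517,170.5),None)]))
# current near finger
from bench import robot
o=robot.get_obs(); print(o['time'],o['tool_pos'],o['ee_rot'],o['joint_positions'])
s=robot.snapshot('scene'); cv2.imwrite('pics/scene2.png',s['image'][:,:,::-1]); crop(s['image'][:,:,::-1],150,80,270,200,6,'pics/c2g.png')
E
```

```text
(array([0.22239096, 0.44324781, 0.2071832 ]), array([ 0.93865662,  1.30823802,  0.61753672, -1.38325638]))
(array([0.26204432, 0.54271173, 0.20377773]), array([ 0.32144712,  0.44368931,  0.18893666, -0.41643931]))
3.3 [ 0.50253559 -0.31968223  0.09387137] [-1.56588192 -0.0045229  -1.47144954] [-6.61818234e-01  2.07374811e-01  1.38182877e+00  1.15132919e-04
  1.54571116e+00  8.09617690e-01]
```

View pics/c2g.png

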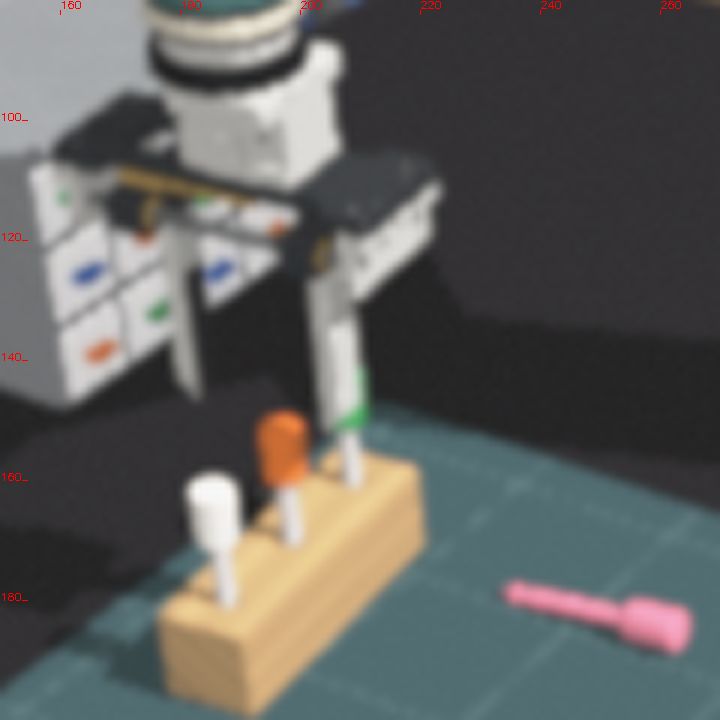

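```bash
python3 - <<'E'
from h import *
print(tri([('side',(293.3,328.5),None),('scene',(182.3,146),None)]))
E
python3 -m handwheel '[{"delta_pos":[0,14,0],"yaw":0},{"delta_pos":[0,26,0],"yaw":0},{"delta_pos":[0,40,0],"yaw":0},{"delta_pos":[0,40,0],"yaw":0},{"delta_pos":[0,40,0],"yaw":0}]' 60
python3 - <<'E'
from bench import robot
from h import *
s=robot.snapshot('wrist'); cv2.imwrite('pics/wrist3.png',s['image'][:,:,::-1])
s=robot.snapshot('side'); crop(s['image'][:,:,::-1],200,220,380,400,3,'pics/side3c.png')
E
```

```text
(array([ 0.50953015, -0.3570305 ,  0.13037961]), array([ 0.81693262,  0.49134875,  1.67541778, -1.1321203 ]))
time: 3.85
tool_pos: [0.4999, -0.3181, 0.0485]
ee_rot: [-1.573, 0.002, -1.472]
wrist_force: [-0.7, -0.2, 1.2]
width: 0.072
```

View pics/wrist3.png

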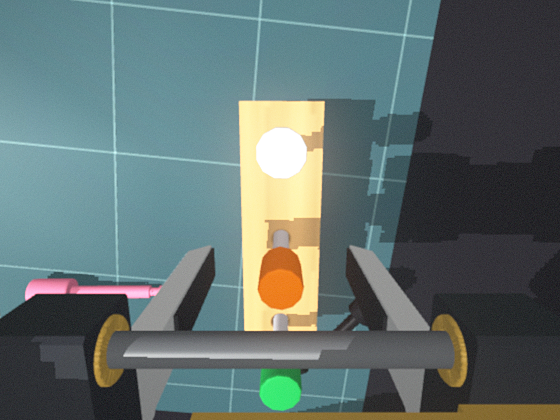

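View pics/side3c.png

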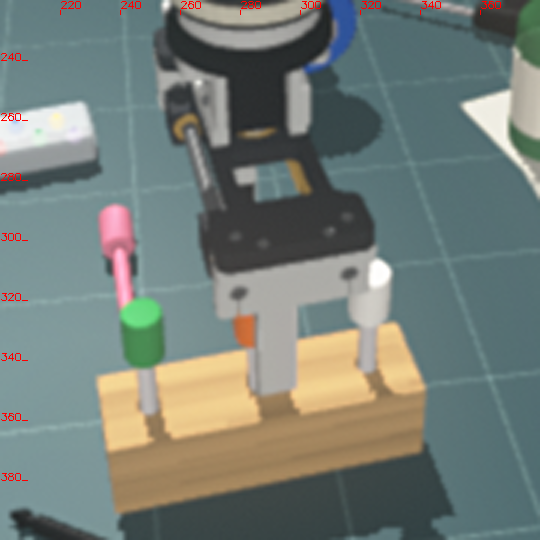

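```bash
python3 -m handwheel '[{"delta_pos":[0,40,0],"yaw":0},{"delta_pos":[0,40,0],"yaw":0}]' 60 >/dev/null; echo; python3 - <<'E'
from bench import robot
o=robot.get_obs(); print(o['time'],o['tool_pos'],o['ee_rot'],o['width'])
E
```

```text
4.15 [ 0.49761052 -0.31630215  0.00551141] [-1.57731562  0.00624195 -1.47203632] 0.07197486261582167
```

I mistyped a hold as a second 40 mm descent. I check the force and go back up.

```bash
python3 -m handwheel '[{"delta_pos":[0,-20,0],"yaw":0},{"delta_pos":[0,-40,0],"yaw":0},{"delta_pos":[0,-40,0],"yaw":0},{"delta_pos":[0,-40,0],"yaw":0}]'
python3 - <<'E'
from bench import robot
from h import *
s=robot.snapshot('scene'); crop(s['image'][:,:,::-1],150,80,270,200,6,'pics/c3.png')
s=robot.snapshot('side'); crop(s['image'][:,:,::-1],200,220,380,400,3,'pics/side4c.png')
E
```

```text
time: 4.55
tool_pos: [0.5012, -0.319, 0.0512]
ee_rot: [-1.569, -0.002, -1.472]
wrist_force: [-0.6, 0.1, -0.5]
width: 0.072
```

View pics/c3.png

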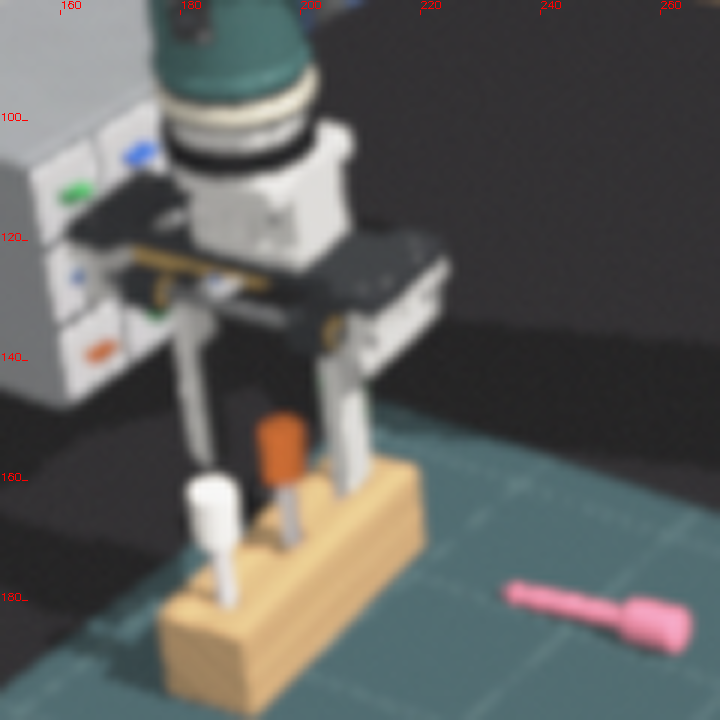

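View pics/side4c.png

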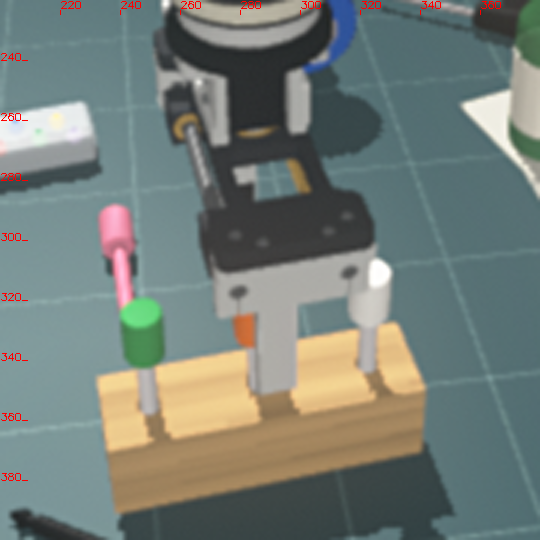

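```bash
python3 -m handwheel '[{"delta_pos":[0,0,0],"yaw":0},{"delta_pos":[0,0,0],"yaw":0},{"delta_pos":[0,0,0],"yaw":0},{"delta_pos":[0,0,0],"yaw":0},{"delta_pos":[0,0,0],"yaw":0},{"delta_pos":[0,0,0],"yaw":0}]' 255
python3 - <<'E'
from bench import robot
from h import *
s=robot.snapshot('scene'); crop(s['image'][:,:,::-1],150,80,270,200,6,'pics/c4.png')
s=robot.snapshot('wrist'); cv2.imwrite('pics/wrist4.png',s['image'][:,:,::-1])
E
```

```text
time: 5.25
tool_pos: [0.5006, -0.3186, 0.0498]
ee_rot: [-1.571, 0.0, -1.472]
wrist_force: [0.6, 0.4, -0.5]
width: 0.0274
```

View pics/c4.png

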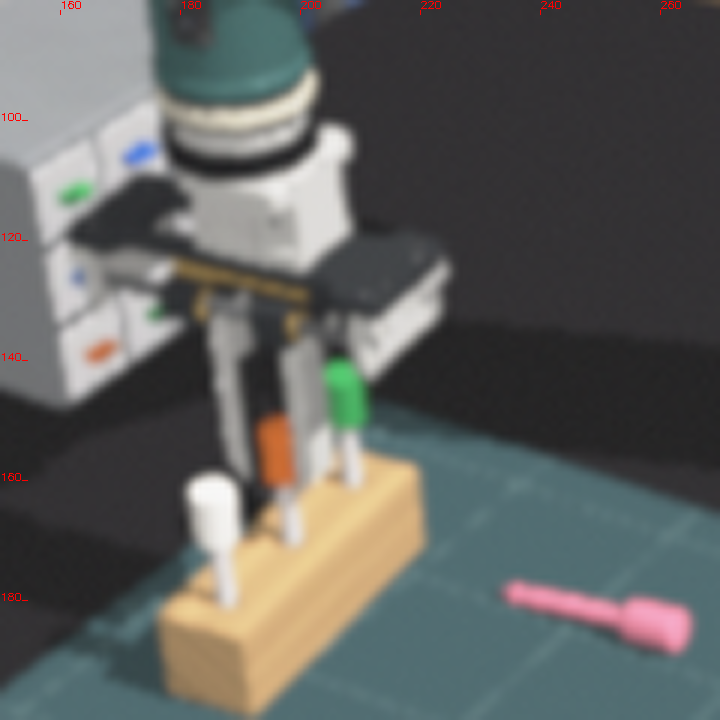

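View pics/wrist4.png

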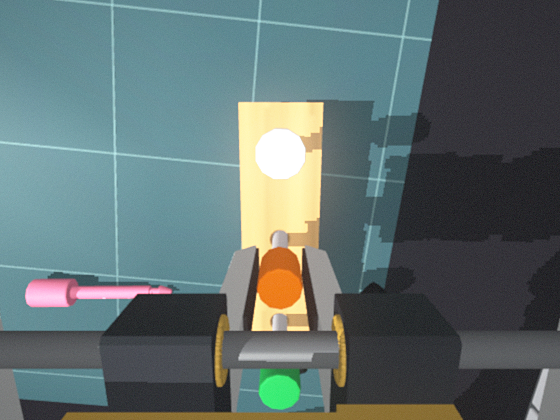

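```bash
python3 -m handwheel '[{"delta_pos":[0,0,0],"yaw":0},{"delta_pos":[0,0,0],"yaw":0},{"delta_pos":[0,0,0],"yaw":0},{"delta_pos":[0,0,0],"yaw":0}]' 255
python3 -m handwheel '[{"delta_pos":[0,-15,0],"yaw":0},{"delta_pos":[0,-40,0],"yaw":0},{"delta_pos":[0,-80,0],"yaw":0},{"delta_pos":[0,-120,0],"yaw":0},{"delta_pos":[0,-140,0],"yaw":0},{"delta_pos":[0,-140,0],"yaw":0},{"delta_pos":[0,-140,0],"yaw":0}]'
python3 - <<'E'
from bench import robot
from h import *
s=robot.snapshot('scene'); crop(s['image'][:,:,::-1],150,60,270,200,5,'pics/c5.png')
s=robot.snapshot('wrist'); cv2.imwrite('pics/wrist5.png',s['image'][:,:,::-1])
E
```

```text
time: 5.75
tool_pos: [0.5006, -0.3186, 0.0499]
ee_rot: [-1.571, -0.0, -1.472]
wrist_force: [-0.2, -0.1, -0.1]
width: 0.0211
time: 6.45
tool_pos: [0.5005, -0.3186, 0.1901]
ee_rot: [-1.571, -0.0, -1.472]
wrist_force: [-0.0, 0.4, -0.2]
width: 0.0213
```

View pics/c5.png

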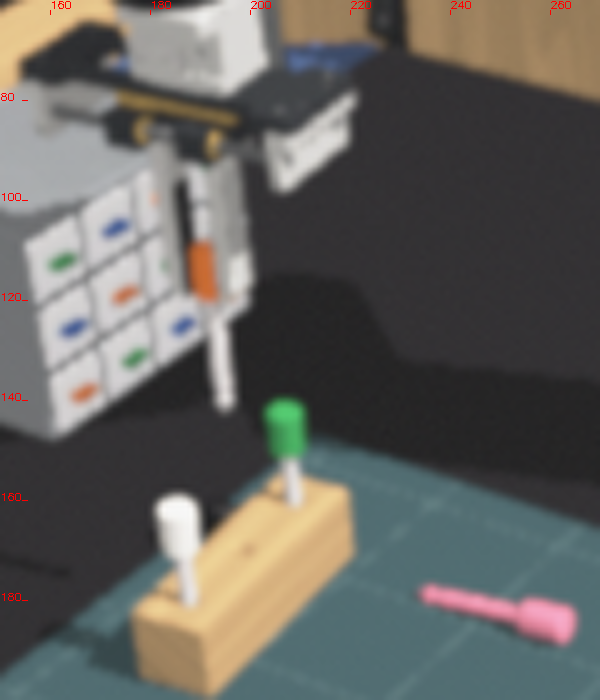

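View pics/wrist5.png

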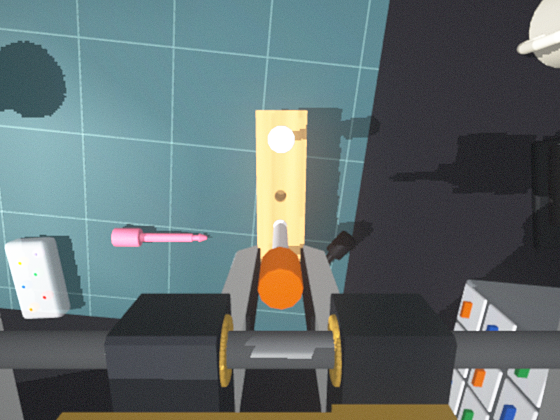

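```bash
python3 -m handwheel '[{"delta_pos":[-20,0,5],"yaw":0},{"delta_pos":[-60,0,15],"yaw":-0.02},{"delta_pos":[-105,0,25],"yaw":-0.04},{"delta_pos":[-150,0,36],"yaw":-0.06},{"delta_pos":[-195,0,47],"yaw":-0.08},{"delta_pos":[-240,0,58],"yaw":-0.1},{"delta_pos":[-285,0,69],"yaw":-0.12},{"delta_pos":[-330,0,80],"yaw":-0.14},{"delta_pos":[-375,0,91],"yaw":-0.146},{"delta_pos":[-405,0,98],"yaw":-0.146},{"delta_pos":[-416,0,101],"yaw":-0.146},{"delta_pos":[-416,20,101],"yaw":-0.146}]'
cat > look.py <<'E'
from bench import robot
from h import *
import sys
k=sys.argv[1]
o=robot.get_obs(); print(o['time'],o['tool_pos'].round(4),o['ee_rot'].round(4),o['wrist_force'].round(2),o['width'])
s=robot.snapshot('scene'); crop(s['image'][:,:,::-1],250,130,350,260,6 if len(sys.argv)<3 else 6,f'pics/lc{k}.png')
s=robot.snapshot('side'); crop(s['image'][:,:,::-1],230,120,340,250,6,f'pics/ls{k}.png')
E
python3 -m handwheel '[{"delta_pos":[0,0,0],"yaw":0},{"delta_pos":[0,0,0],"yaw":0}]'
python3 look.py a
```

```text
time: 7.75
tool_pos: [0.5612, 0.1068, 0.1709]
ee_rot: [-1.568, -0.001, -1.323]
wrist_force: [0.7, -0.2, -0.5]
width: 0.0212
time: 7.95
tool_pos: [0.5592, 0.1043, 0.1685]
ee_rot: [-1.574, 0.0, -1.327]
wrist_force: [-1.0, 0.6, -1.0]
width: 0.0216
7.95 [0.5592 0.1043 0.1685] [-1.5741e+00  1.0000e-04 -1.3272e+00] [-1.05  0.56 -0.96] 0.021585357216790238
```

View pics/lca.png

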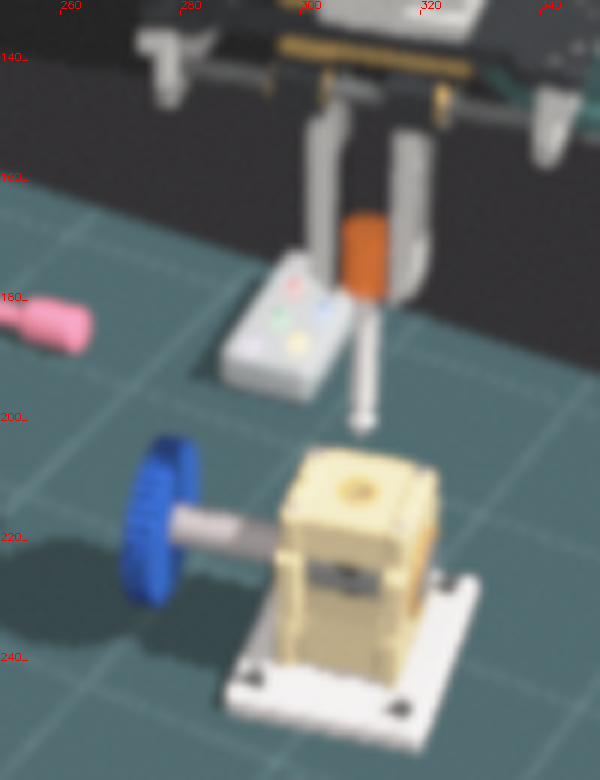

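View pics/lsa.png

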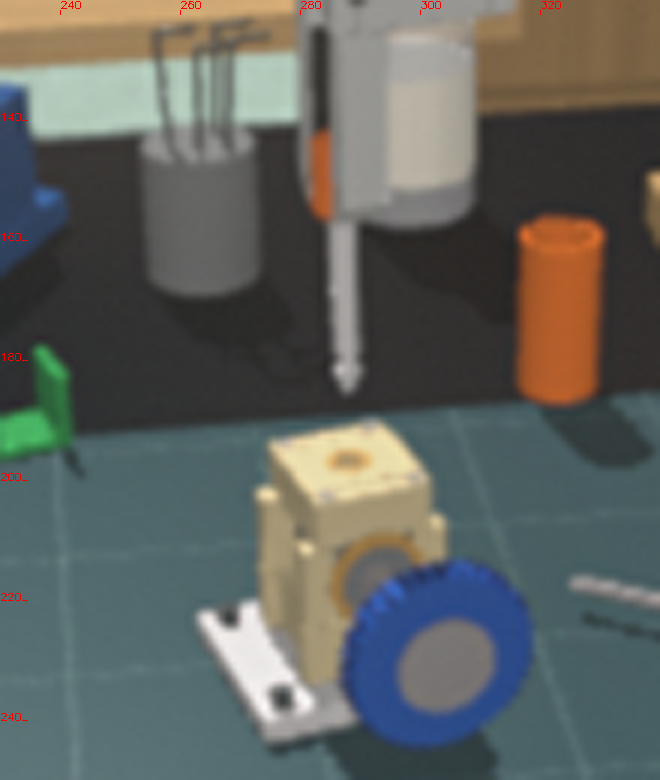

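```bash
python3 - <<'E'
from h import *
t,_=tri([('side',(288,185.5),None),('scene',(310.3,201.9),None)]); h,_=tri([('side',(288,196.7),None),('scene',(309.7,211.7),None)])
print(t,h,t-h)
for z in (.1,.15,.2): print(proj('scene',[h[0],h[1],z]),proj('side',[h[0],h[1],z]))
d=h-t; x=np.array([.2424,-.9702]);zz=np.array([.9702,.2424]); print('dx,dz',d[:2]@x*1000,d[:2]@zz*1000)
E
```

```text
[0.56103009 0.10517805 0.12846843] [0.5613228  0.10547323 0.09694484] [-0.00029271 -0.00029519  0.03152359]
[[309.92427136 210.60921983]] [[288.1752951  195.75718512]]
[[310.44769381 195.56503033]] [[287.81903547 177.24286679]]
[[310.99564827 179.81574257]] [[287.44445926 157.7766607 ]]
dx,dz -0.21543717080390323 0.3555419156032714
```

```bash
python3 -m handwheel '[{"delta_pos":[0,6,0],"yaw":0},{"delta_pos":[0,12,0],"yaw":0},{"delta_pos":[0,18,0],"yaw":0},{"delta_pos":[0,23,0],"yaw":0},{"delta_pos":[0,27,0],"yaw":0},{"delta_pos":[0,29,0],"yaw":0},{"delta_pos":[0,31,0],"yaw":0},{"delta_pos":[0,33,0],"yaw":0},{"delta_pos":[0,35,0],"yaw":0},{"delta_pos":[0,37,0],"yaw":0}]'
python3 look.py b
```

```text
time: 9.05
tool_pos: [0.5602, 0.1054, 0.1329]
ee_rot: [-1.57, -0.0, -1.326]
wrist_force: [0.5, -0.4, -0.8]
width: 0.0217
9.05 [0.5602 0.1054 0.1329] [-1.5704 -0.     -1.326 ] [ 0.5  -0.4  -0.85] 0.02169297032472277
```

View pics/lcb.png

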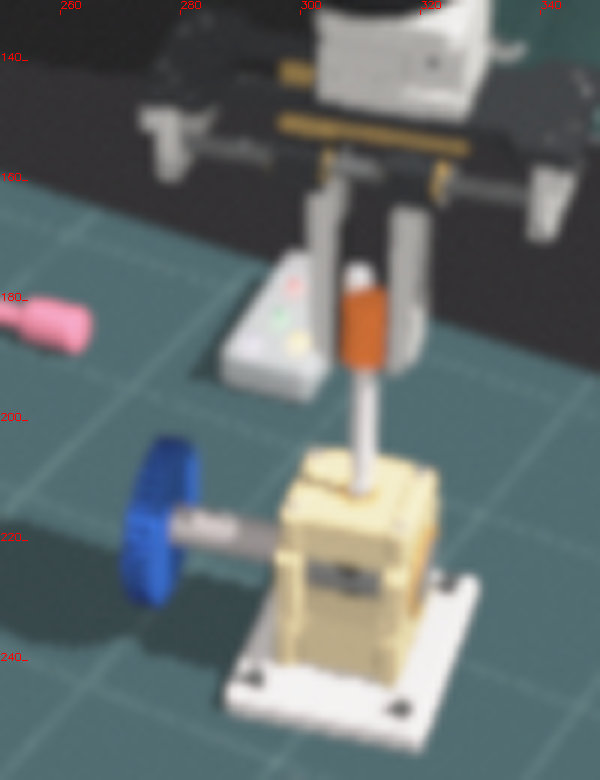

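View pics/lsb.png

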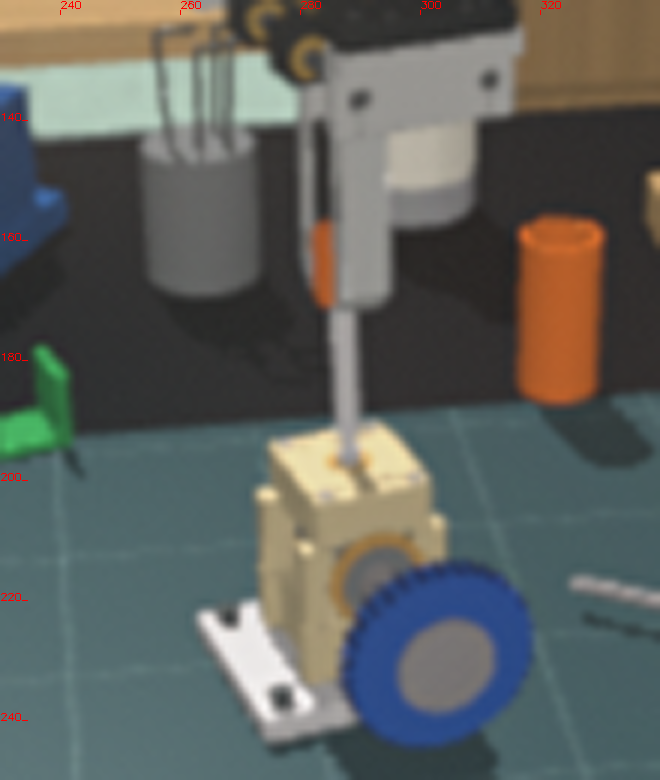

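```bash
python3 -m handwheel '[{"delta_pos":[0,2,0],"yaw":0},{"delta_pos":[0,4,0],"yaw":0},{"delta_pos":[0,5.5,0],"yaw":0},{"delta_pos":[0,7,0],"yaw":0},{"delta_pos":[0,7,0],"yaw":0}]'
python3 -m handwheel '[{"delta_pos":[0,2,0],"yaw":0},{"delta_pos":[0,4,0],"yaw":0},{"delta_pos":[0,6,0],"yaw":0},{"delta_pos":[0,8,0],"yaw":0},{"delta_pos":[0,8,0],"yaw":0}]'
```

```text
time: 9.65
tool_pos: [0.5599, 0.1053, 0.1256]
ee_rot: [-1.571, 0.0, -1.326]
wrist_force: [-1.0, -1.0, -0.7]
width: 0.0216
time: 10.15
tool_pos: [0.5598, 0.1053, 0.1174]
ee_rot: [-1.572, 0.0, -1.326]
wrist_force: [-0.3, -0.2, 0.2]
width: 0.0212
```

```bash
python3 -m handwheel '[{"delta_pos":[0,1,0],"yaw":0},{"delta_pos":[0,2,0],"yaw":0},{"delta_pos":[0,2.5,0],"yaw":0},{"delta_pos":[0,2.5,0],"yaw":0}]'
python3 -m handwheel '[{"delta_pos":[0,0,0],"yaw":0},{"delta_pos":[0,0,0],"yaw":0},{"delta_pos":[0,0,0],"yaw":0},{"delta_pos":[0,0,0],"yaw":0}]' 130
python3 look.py c
```

```text
time: 10.55
tool_pos: [0.56, 0.1054, 0.1153]
ee_rot: [-1.571, 0.0, -1.326]
wrist_force: [-0.0, 0.3, -1.2]
width: 0.0215
time: 10.95
tool_pos: [0.5601, 0.1054, 0.1155]
ee_rot: [-1.571, 0.0, -1.326]
wrist_force: [-0.2, -0.2, 0.2]
width: 0.0456
10.95 [0.5601 0.1054 0.1155] [-1.5705e+00  1.0000e-04 -1.3260e+00] [-0.23 -0.23  0.25] 0.04564227082927978
```

View pics/lcc.png

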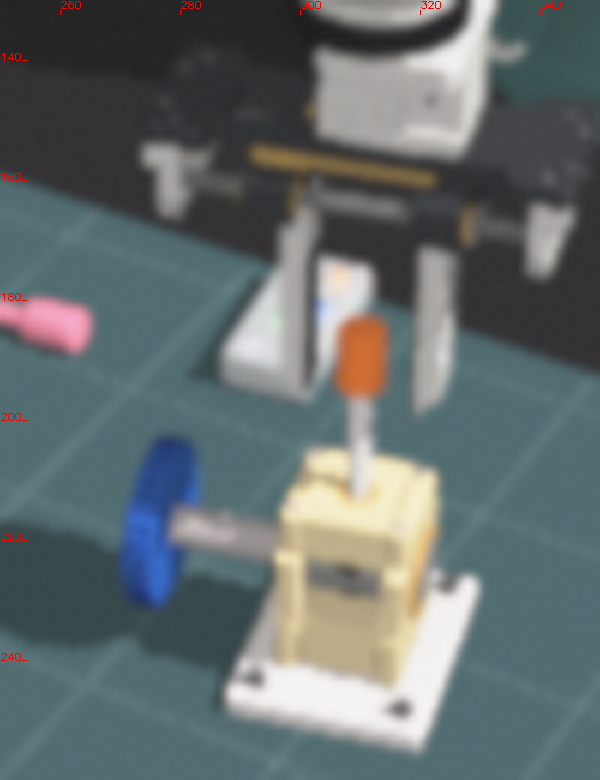

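View pics/lsc.png

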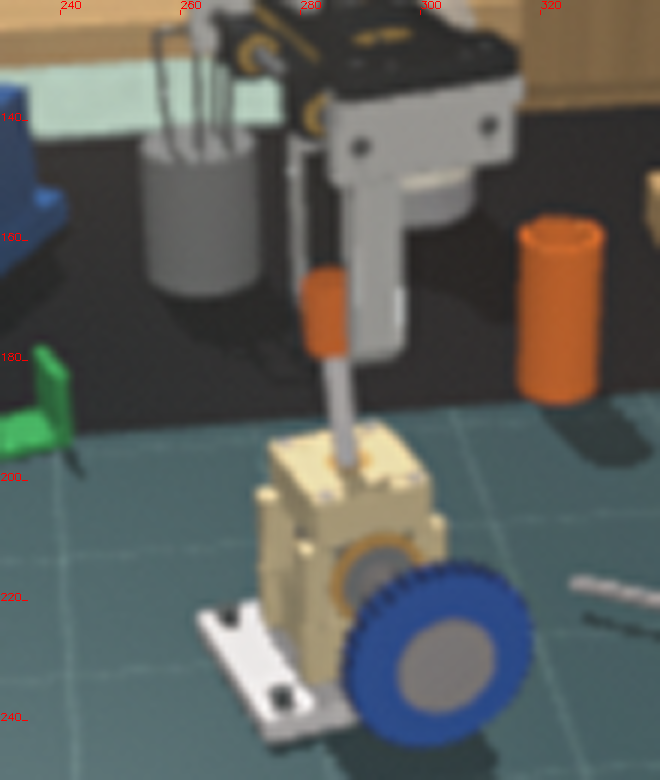

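```bash
python3 -m handwheel '[{"delta_pos":[0,-10,0],"yaw":0},{"delta_pos":[0,-30,0],"yaw":0},{"delta_pos":[0,-55,0],"yaw":0},{"delta_pos":[0,-80,0],"yaw":0},{"delta_pos":[20,-80,-2],"yaw":-0.15},{"delta_pos":[45,-80,-5],"yaw":-0.3},{"delta_pos":[70,-80,-8],"yaw":-0.45},{"delta_pos":[92,-80,-10],"yaw":-0.6},{"delta_pos":[92,-80,-10],"yaw":-0.75},{"delta_pos":[92,-80,-10],"yaw":-0.9},{"delta_pos":[92,-80,-10],"yaw":-1.05},{"delta_pos":[92,-80,-10],"yaw":-1.2}]' 255
python3 look.py d
```

```text
time: 12.25
tool_pos: [0.5729, 0.0135, 0.1964]
ee_rot: [-1.571, -0.001, -0.12]
wrist_force: [-0.1, 0.4, -1.0]
width: 0.0003
12.25 [0.5729 0.0135 0.1964] [-1.5706e+00 -1.1000e-03 -1.2010e-01] [-0.12  0.45 -0.97] 0.0003469942948406171
```

View pics/lcd.png

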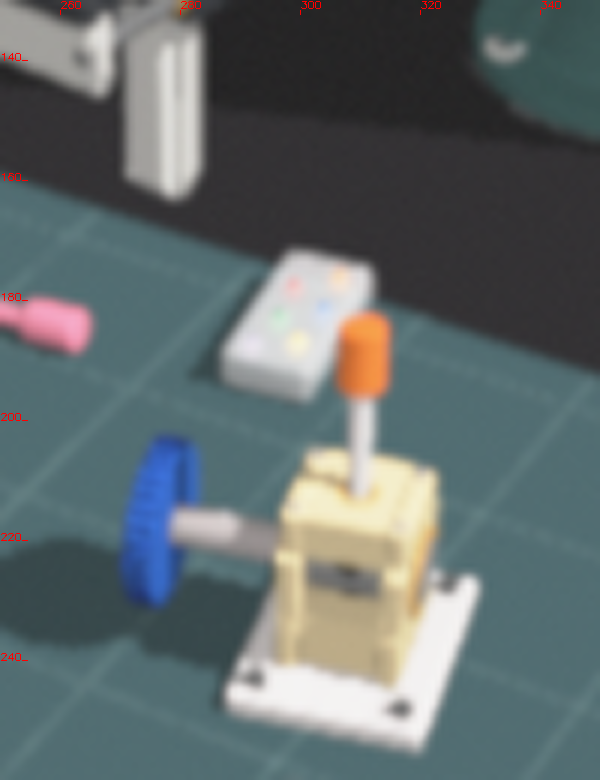

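View pics/lsd.png

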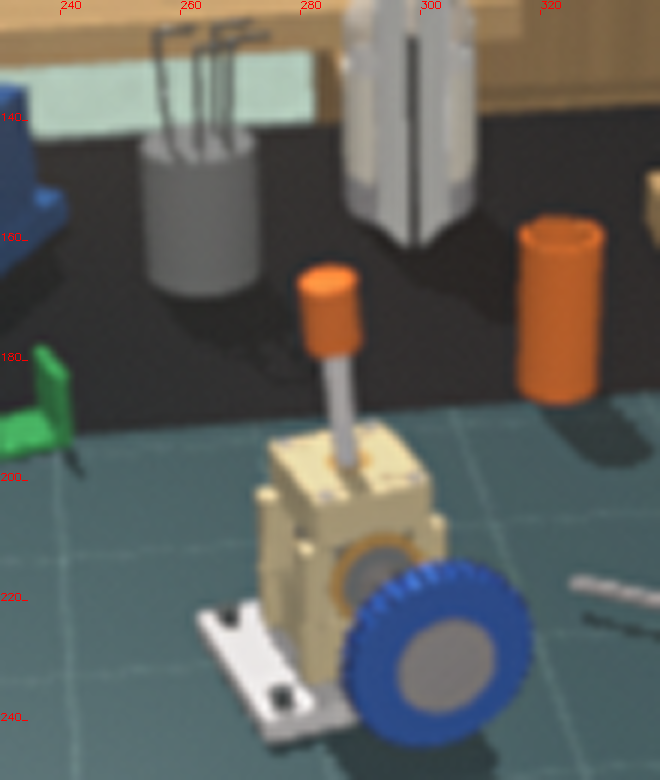

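```bash
python3 -m handwheel '[{"delta_pos":[-2,10,-0.7],"yaw":-0.12},{"delta_pos":[-2,30,-0.7],"yaw":-0.24},{"delta_pos":[-2,50,-0.7],"yaw":-0.365},{"delta_pos":[-2,70,-0.7],"yaw":-0.365},{"delta_pos":[-2,82,-0.7],"yaw":-0.365},{"delta_pos":[-2,88,-0.7],"yaw":-0.365},{"delta_pos":[-2,91,-0.7],"yaw":-0.365}]' 255
python3 -m handwheel '[{"delta_pos":[0,3,0],"yaw":0},{"delta_pos":[0,6,0],"yaw":0},{"delta_pos":[0,9,0],"yaw":0},{"delta_pos":[0,12,0],"yaw":0},{"delta_pos":[0,14,0],"yaw":0}]'
python3 look.py e
```

```text
time: 13.05
tool_pos: [0.5707, 0.0132, 0.1043]
ee_rot: [-1.571, -0.0, 0.238]
wrist_force: [-0.4, -0.0, -0.2]
width: 0.0006
time: 13.55
tool_pos: [0.5706, 0.0132, 0.0902]
ee_rot: [-1.571, -0.0, 0.239]
wrist_force: [0.1, 0.5, -0.1]
width: 0.0007
13.55 [0.5706 0.0132 0.0902] [-1.5707e+00 -1.0000e-04  2.3890e-01] [ 0.14  0.45 -0.14] 0.0007037831206917473
```

View pics/lce.png

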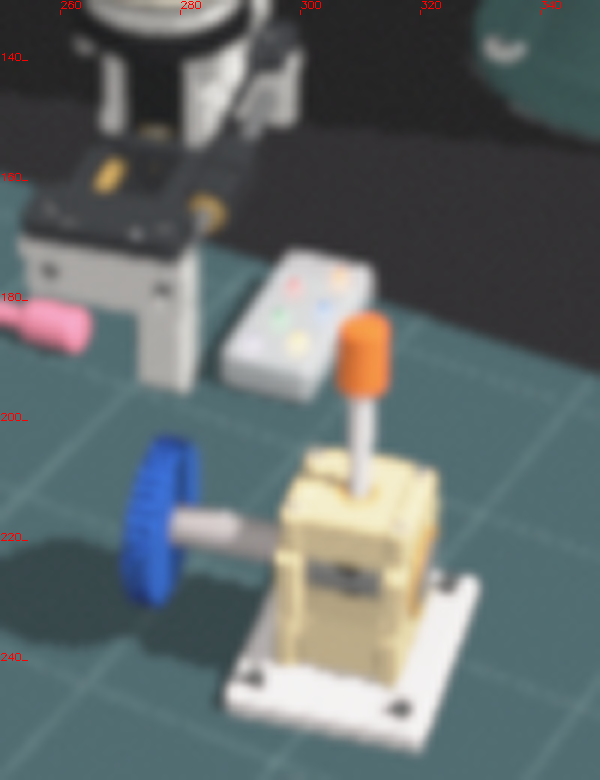

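View pics/lse.png

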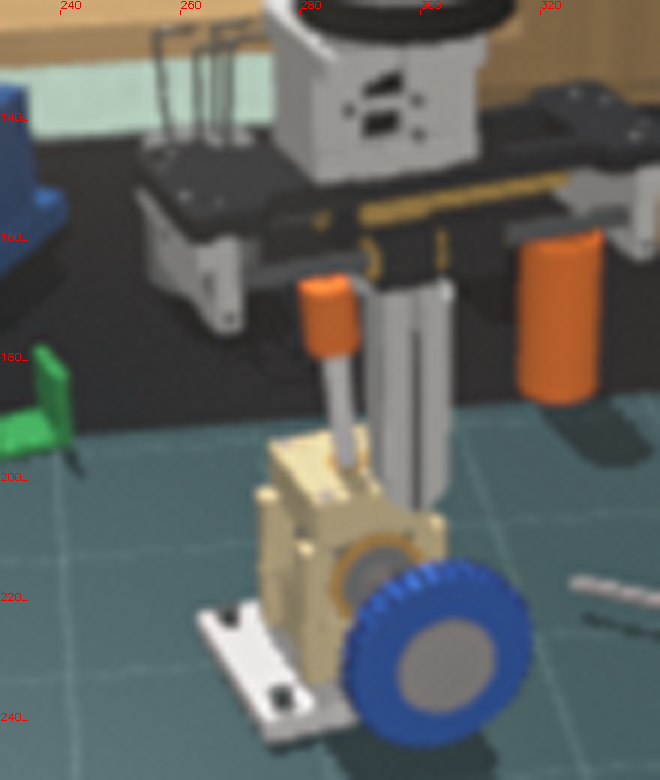

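```bash
python3 -m handwheel '[{"delta_pos":[0,4,0],"yaw":0},{"delta_pos":[0,9,0],"yaw":0},{"delta_pos":[0,14,0],"yaw":0},{"delta_pos":[0,19,0],"yaw":0},{"delta_pos":[0,24,0],"yaw":0},{"delta_pos":[0,27,0],"yaw":0},{"delta_pos":[0,28,0],"yaw":0}]'
python3 look.py f
```

```text
time: 14.35
tool_pos: [0.5703, 0.0133, 0.0617]
ee_rot: [-1.57, 0.001, 0.239]
wrist_force: [-0.1, -0.3, -0.0]
width: 0.0003
14.35 [0.5703 0.0133 0.0617] [-1.5704e+00  8.0000e-04  2.3900e-01] [-0.05 -0.27 -0.01] 0.0002894081085363908
```

View pics/lsf.png

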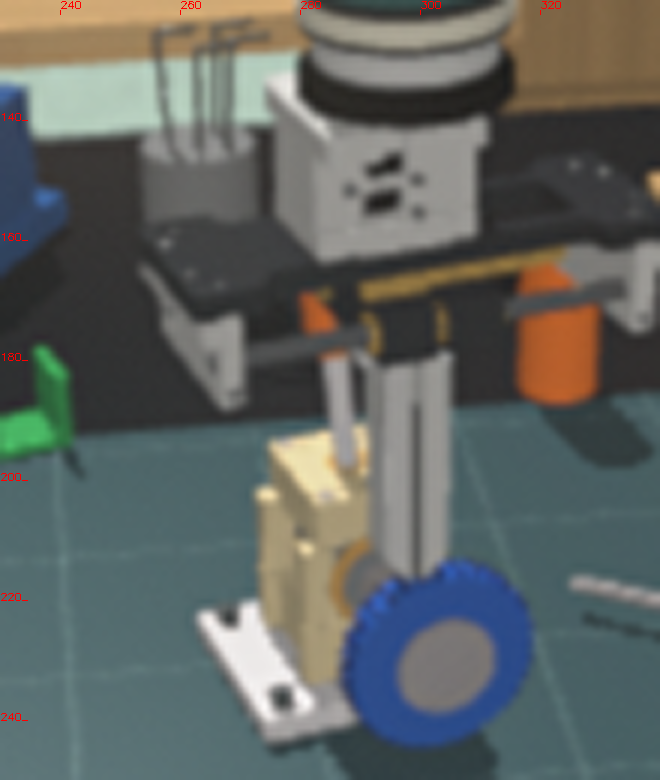

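View pics/lcf.png

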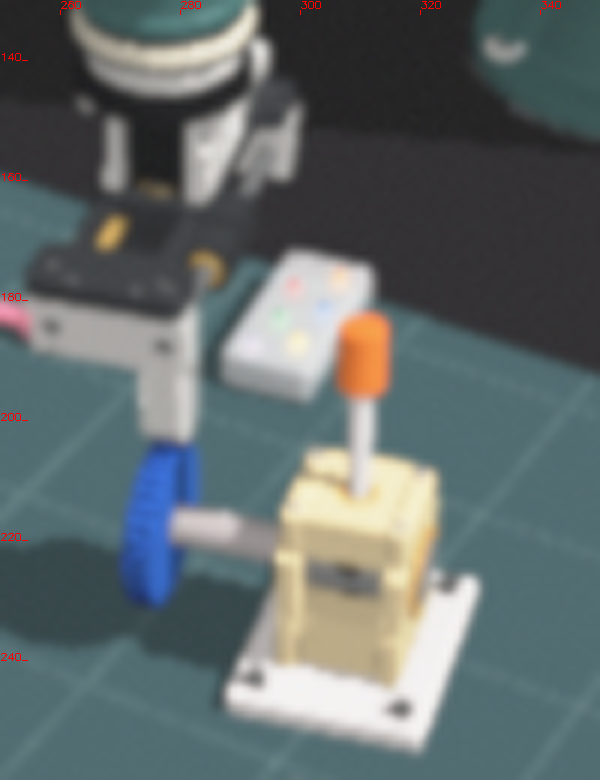

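```bash
python3 -m handwheel '[{"delta_pos":[0,2,0],"yaw":0},{"delta_pos":[0,3.5,0],"yaw":0},{"delta_pos":[0,3.5,0],"yaw":0}]'
python3 -m handwheel '[{"delta_pos":[0,1,0],"yaw":0},{"delta_pos":[0,1,0],"yaw":0}]'
python3 -m handwheel '[{"delta_pos":[0,1,0],"yaw":0},{"delta_pos":[0,1,0],"yaw":0}]'
```

```text
time: 14.75
tool_pos: [0.5705, 0.0133, 0.0587]
ee_rot: [-1.571, 0.0, 0.239]
wrist_force: [-0.1, -0.7, 1.2]
width: 0.0006
time: 14.95
tool_pos: [0.5705, 0.0133, 0.0578]
ee_rot: [-1.571, 0.0, 0.239]
wrist_force: [0.0, 0.5, 0.3]
width: 0.0009
time: 15.15
tool_pos: [0.5707, 0.0132, 0.0575]
ee_rot: [-1.571, -0.001, 0.239]
wrist_force: [-1.9, -0.2, 3.4]
width: 0.0004
```

```bash
python3 -m handwheel '[{"delta_pos":[0,1,0],"yaw":0},{"delta_pos":[2,0.4,0],"yaw":0},{"delta_pos":[4,-0.2,0],"yaw":0},{"delta_pos":[6,-0.7,0],"yaw":0},{"delta_pos":[8,-1,0],"yaw":0},{"delta_pos":[10,-1.3,0],"yaw":0},{"delta_pos":[12,-1.4,0],"yaw":0}]'
python3 look.py g
```

```text
time: 15.85
tool_pos: [0.5826, 0.0161, 0.0586]
ee_rot: [-1.571, -0.001, 0.239]
wrist_force: [-1.9, -0.6, 4.7]
width: 0.0004
15.85 [0.5826 0.0161 0.0586] [-1.5709e+00 -6.0000e-04  2.3900e-01] [-1.91 -0.65  4.69] 0.0004399201490136169
```

View pics/lsg.png

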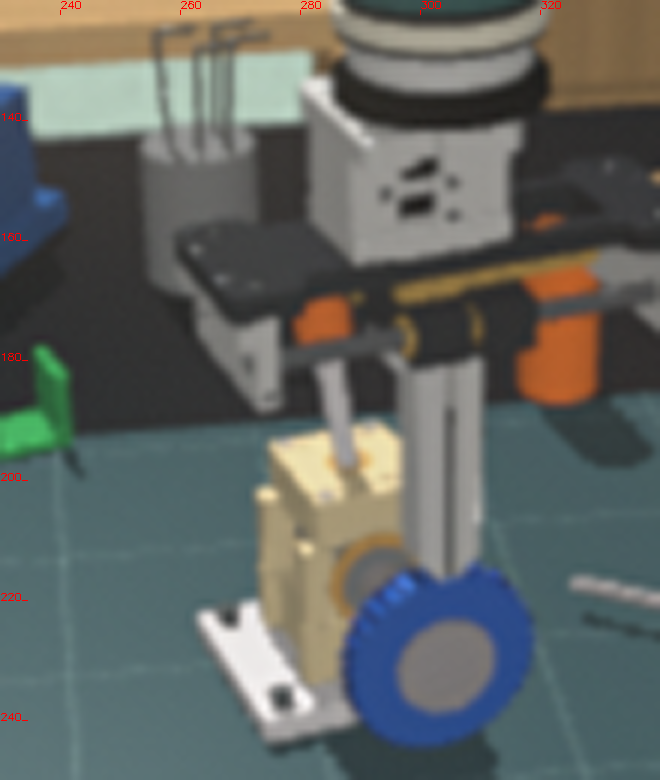

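View pics/lcg.png

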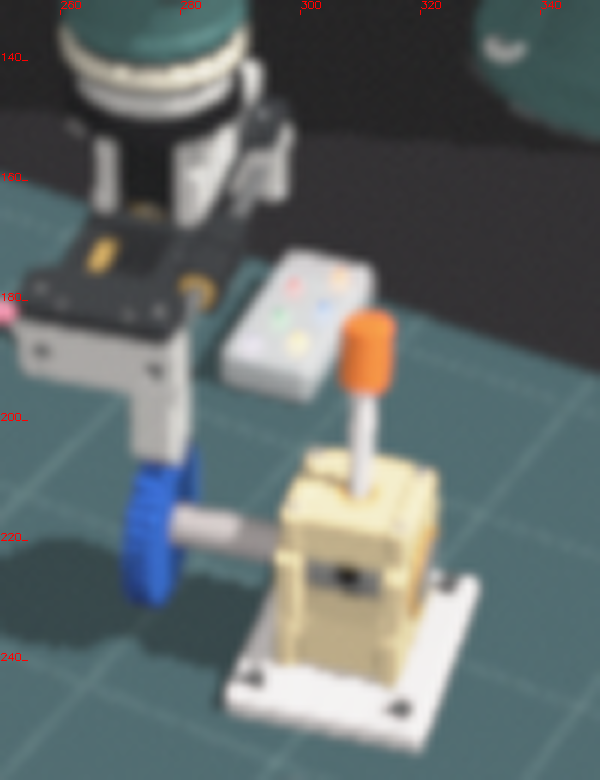

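```bash
python3 - <<'E'
from h import *
from bench import robot
im=cv2.imread('pics/lce.png'); im2=cv2.imread('pics/lcg.png')
h=np.array([.5613,.1055]); ux=np.array([.970,.2426])
for th in (-40,-20,0,20,40):
    a=np.radians(th); P=[*(h+ux*.016*np.cos(a)),.058+.016*np.sin(a)]
    print(th,((proj('scene',P)[0]-[250,130])*6).round(0))
a=im[520:640,250:450];b=im2[520:640,250:450]
cv2.imwrite('pics/cmp.png',cv2.resize(np.hstack([a,b]),None,fx=2,fy=2,interpolation=cv2.INTER_CUBIC))
E
```

```text
-40 [350. 591.]
-20 [348. 587.]
0 [348. 579.]
20 [349. 568.]
40 [351. 556.]
```

View pics/cmp.png

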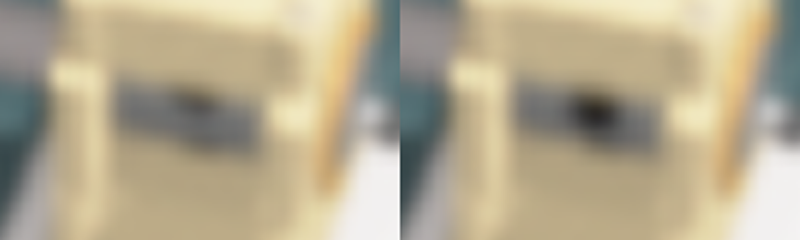

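```bash
python3 -m handwheel '[{"delta_pos":[1,0,0],"yaw":0},{"delta_pos":[2,0,0],"yaw":0},{"delta_pos":[3,0,0],"yaw":0},{"delta_pos":[4,0.1,0],"yaw":0},{"delta_pos":[4,0.1,0],"yaw":0}]'
python3 look.py h; python3 - <<'E'
import cv2,numpy as np
a=cv2.imread('pics/lch.png')[280:700,200:500];b=cv2.imread('pics/lsh.png')[230:650,200:500]
cv2.imwrite('pics/h.png',np.hstack([a,b]))
E
```

```text
time: 16.45
tool_pos: [0.5868, 0.0171, 0.0584]
ee_rot: [-1.571, -0.001, 0.239]
wrist_force: [-2.1, 0.4, 3.8]
width: 0.0004
16.45 [0.5868 0.0171 0.0584] [-1.5709e+00 -1.2000e-03  2.3900e-01] [-2.1   0.41  3.75] 0.00040452651087874474
```

View pics/h.png

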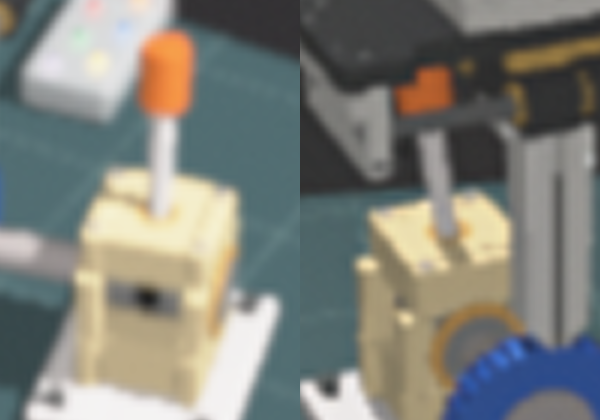

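```bash
python3 -m handwheel '[{"delta_pos":[1,0,0],"yaw":0},{"delta_pos":[2,0.1,0],"yaw":0},{"delta_pos":[3,0.3,0],"yaw":0},{"delta_pos":[4,0.5,0],"yaw":0},{"delta_pos":[4,0.5,0],"yaw":0}]'
python3 look.py i; python3 - <<'E'
import cv2,numpy as np
a=cv2.imread('pics/lci.png')[280:700,200:500];b=cv2.imread('pics/lsi.png')[230:650,200:500]
cv2.imwrite('pics/i.png',np.hstack([a,b]))
E
```

```text
time: 17.05
tool_pos: [0.5906, 0.0181, 0.0579]
ee_rot: [-1.571, -0.001, 0.239]
wrist_force: [-0.1, -0.5, 4.3]
width: 0.0002
17.05 [0.5906 0.0181 0.0579] [-1.5709e+00 -1.1000e-03  2.3910e-01] [-0.05 -0.52  4.33] 0.00024978490480658455
```

View pics/i.png

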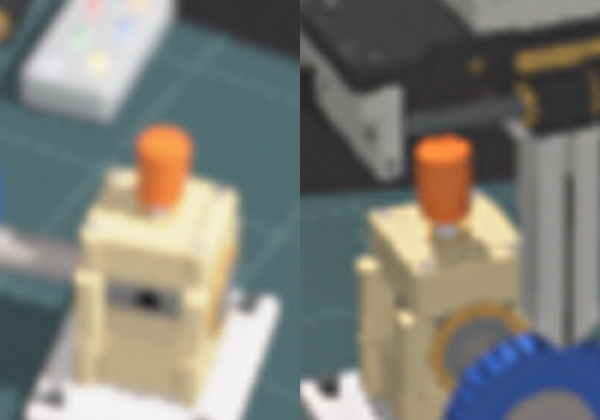

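```bash
python3 -m handwheel '[{"delta_pos":[0,-20,0],"yaw":0},{"delta_pos":[0,-50,0],"yaw":0},{"delta_pos":[0,-80,0],"yaw":0},{"delta_pos":[-3,-80,40],"yaw":0},{"delta_pos":[-7.5,-80,75],"yaw":0},{"delta_pos":[-8,-80,92],"yaw":0},{"delta_pos":[-8,-70,92],"yaw":0},{"delta_pos":[-8,-60,92],"yaw":0},{"delta_pos":[-8,-60,92],"yaw":0}]'
python3 look.py j
```

```text
time: 18.05
tool_pos: [0.5591, 0.104, 0.1141]
ee_rot: [-1.571, 0.006, 0.238]
wrist_force: [0.9, 0.1, -0.5]
width: 0.0005
18.05 [0.5591 0.104  0.1141] [-1.5707  0.0057  0.2377] [ 0.9   0.07 -0.45] 0.0005487568889203828
```

View pics/lcj.png

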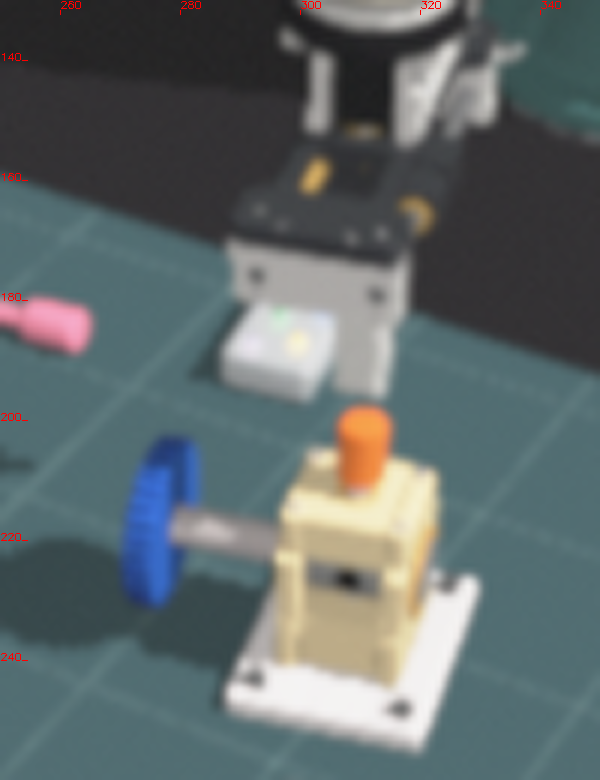

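View pics/lsj.png

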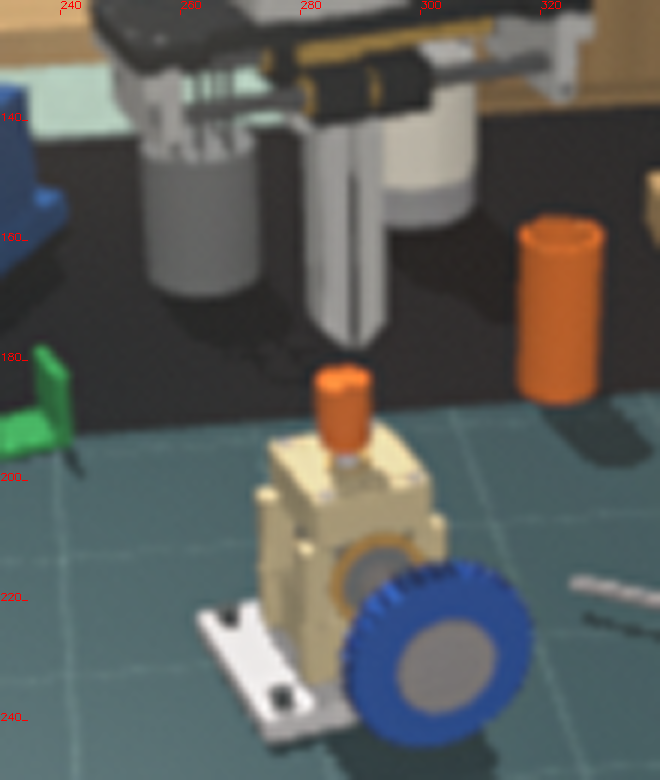

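```bash
python3 - <<'E'
from h import *
t,f=tri([('side',(287.2,182.6),None),('scene',(310.7,199),None)]); print('headtop',t,f)
f,_=tri([('side',(289,177.5),None),('scene',(310.5,196),None)]); print('finger',f)
E
python3 -m handwheel '[{"delta_pos":[0,0,0],"yaw":0},{"delta_pos":[0,0,0],"yaw":0}]'
```

```text
headtop [0.5591301  0.10498317 0.13657175] [-0.16340318 -0.13765704 -0.1592274   0.16824308]
finger [0.56359577 0.10611536 0.14943599]
time: 18.35
tool_pos: [0.561, 0.1048, 0.1181]
ee_rot: [-1.571, -0.001, 0.238]
wrist_force: [0.4, 0.8, -0.4]
width: 0.0008
```

```bash
python3 -m handwheel '[{"delta_pos":[-1,4,0],"yaw":0},{"delta_pos":[-2,8,0],"yaw":0},{"delta_pos":[-2,12,0],"yaw":0},{"delta_pos":[-2,14,0],"yaw":0},{"delta_pos":[-2,15,0],"yaw":0},{"delta_pos":[-2,15,0],"yaw":0}]'
python3 -m handwheel '[{"delta_pos":[0,1,0],"yaw":0},{"delta_pos":[0,2,0],"yaw":0},{"delta_pos":[0,2,0],"yaw":0}]'
python3 -m handwheel '[{"delta_pos":[0,1,0],"yaw":0},{"delta_pos":[0,2,0],"yaw":0},{"delta_pos":[0,2,0],"yaw":0}]'
python3 look.py k
```

```text
time: 18.95
tool_pos: [0.5584, 0.105, 0.1025]
ee_rot: [-1.571, 0.0, 0.239]
wrist_force: [0.5, -0.4, -0.6]
width: 0.0003
time: 19.25
tool_pos: [0.5585, 0.105, 0.1006]
ee_rot: [-1.571, 0.0, 0.239]
wrist_force: [0.8, 0.0, 1.1]
width: 0.0008
time: 19.55
tool_pos: [0.5584, 0.105, 0.0985]
ee_rot: [-1.571, 0.0, 0.239]
wrist_force: [0.1, -0.2, -0.1]
width: 0.0006
19.55 [0.5584 0.105  0.0985] [-1.5707e+00  3.0000e-04  2.3900e-01] [ 0.06 -0.18 -0.07] 0.0005619104566908493
```

View pics/lsk.png

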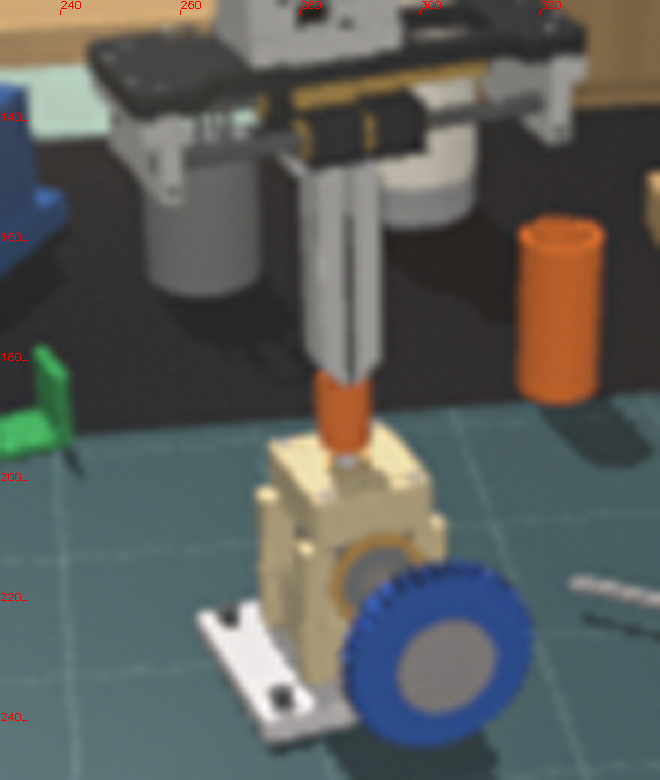

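View pics/lck.png

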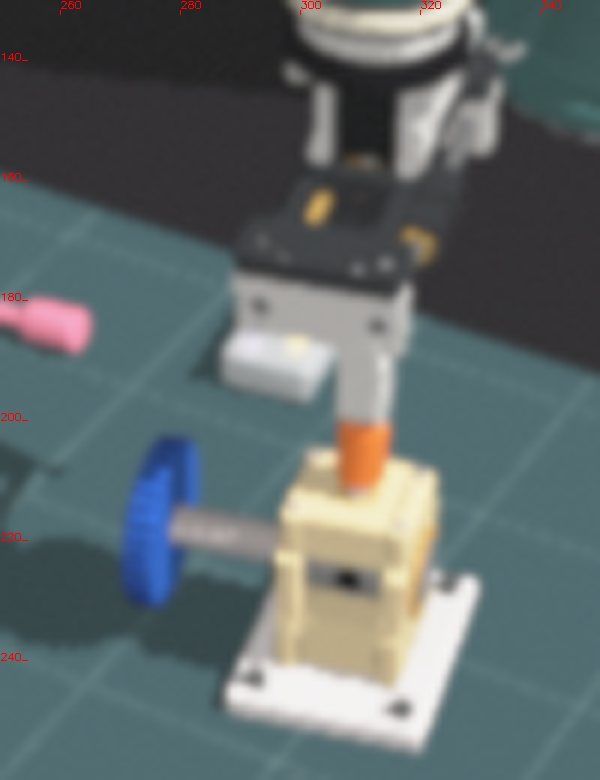

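```bash
for i in 1; do python3 -m handwheel '[{"delta_pos":[0,1,0],"yaw":0},{"delta_pos":[0,2,0],"yaw":0},{"delta_pos":[0,2,0],"yaw":0}]'; done
python3 -m handwheel '[{"delta_pos":[0,1,0],"yaw":0},{"delta_pos":[0,2,0],"yaw":0},{"delta_pos":[0,2,0],"yaw":0}]'
python3 -m handwheel '[{"delta_pos":[0,1,0],"yaw":0},{"delta_pos":[0,2,0],"yaw":0},{"delta_pos":[0,2,0],"yaw":0}]'
```

```text
time: 19.95
tool_pos: [0.5589, 0.105, 0.0971]
ee_rot: [-1.571, -0.001, 0.239]
wrist_force: [0.8, 0.5, 1.5]
width: 0.0
time: 20.25
tool_pos: [0.5596, 0.105, 0.0961]
ee_rot: [-1.571, -0.003, 0.239]
wrist_force: [-0.5, 0.1, 5.4]
width: 0.0006
time: 20.55
tool_pos: [0.5595, 0.105, 0.0941]
ee_rot: [-1.571, -0.003, 0.239]
wrist_force: [-0.4, 0.0, 3.5]
width: 0.0008
```

```bash
python3 -m handwheel '[{"delta_pos":[0,1,0],"yaw":0},{"delta_pos":[0,2,0],"yaw":0},{"delta_pos":[0,2,0],"yaw":0}]'
python3 -m handwheel '[{"delta_pos":[0,1,0],"yaw":0},{"delta_pos":[0,2,0],"yaw":0},{"delta_pos":[0,2,0],"yaw":0}]'
python3 look.py l
```

```text
time: 20.85
tool_pos: [0.558, 0.1051, 0.0898]
ee_rot: [-1.57, 0.001, 0.239]
wrist_force: [0.1, -0.0, 1.0]
width: 0.0006
time: 21.15
tool_pos: [0.5584, 0.1052, 0.0897]
ee_rot: [-1.571, -0.0, 0.239]
wrist_force: [-1.4, 0.1, 6.3]
width: 0.0004
21.15 [0.5584 0.1052 0.0897] [-1.5705e+00 -2.0000e-04  2.3920e-01] [-1.38  0.13  6.32] 0.00038280469229575733
```

View pics/lsl.png

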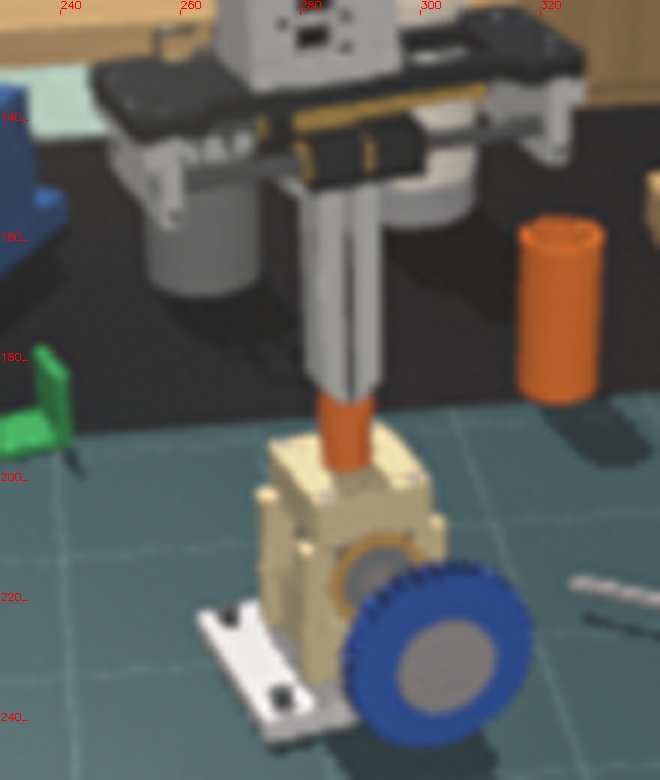

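View pics/lcl.png

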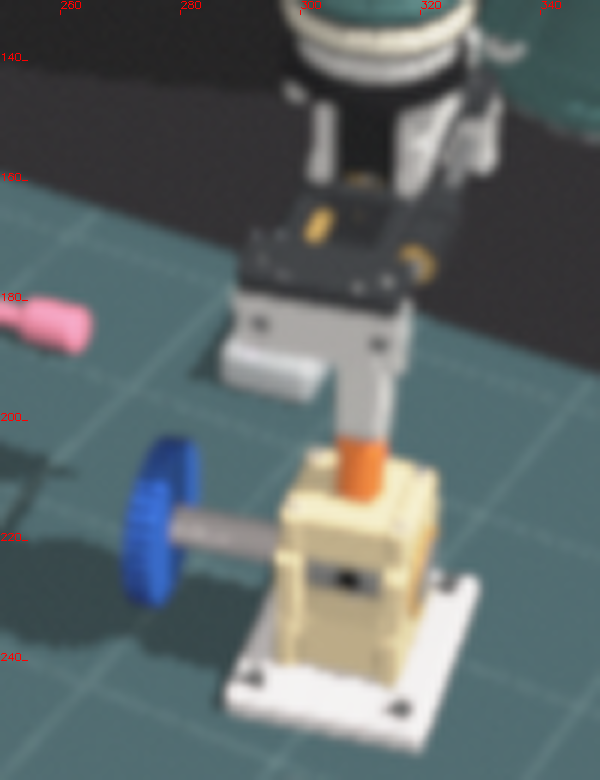

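```bash
python3 -m handwheel '[{"delta_pos":[0,1,0],"yaw":0},{"delta_pos":[0,1.5,0],"yaw":0},{"delta_pos":[0,1.5,0],"yaw":0}]'
python3 -m handwheel '[{"delta_pos":[0,0.8,0],"yaw":0},{"delta_pos":[0,1.5,0],"yaw":0},{"delta_pos":[0,1.5,0],"yaw":0}]'
```

```text
time: 21.55
tool_pos: [0.5585, 0.1051, 0.0896]
ee_rot: [-1.571, -0.001, 0.239]
wrist_force: [-4.0, -0.0, 11.2]
width: 0.0004
time: 21.85
tool_pos: [0.5586, 0.1051, 0.0895]
ee_rot: [-1.571, -0.002, 0.239]
wrist_force: [-6.7, -0.9, 15.4]
width: 0.0007
```

Firm stop: z stays at 0.0895–0.0897 while the force rises from 6 to 15 N. I retreat and check.

```bash
python3 -m handwheel '[{"delta_pos":[0,-5,0],"yaw":0},{"delta_pos":[0,-20,0],"yaw":0},{"delta_pos":[0,-50,0],"yaw":0},{"delta_pos":[0,-90,0],"yaw":0},{"delta_pos":[0,-120,0],"yaw":0},{"delta_pos":[0,-120,0],"yaw":0},{"delta_pos":[0,-120,0],"yaw":0}]'
python3 look.py m
```

```text
time: 22.55
tool_pos: [0.5588, 0.105, 0.2059]
ee_rot: [-1.571, -0.001, 0.239]
wrist_force: [0.3, -0.1, -1.2]
width: 0.0005
22.55 [0.5588 0.105  0.2059] [-1.5709e+00 -8.0000e-04  2.3890e-01] [ 0.27 -0.05 -1.17] 0.0004782775125685231
```

View pics/lsm.png

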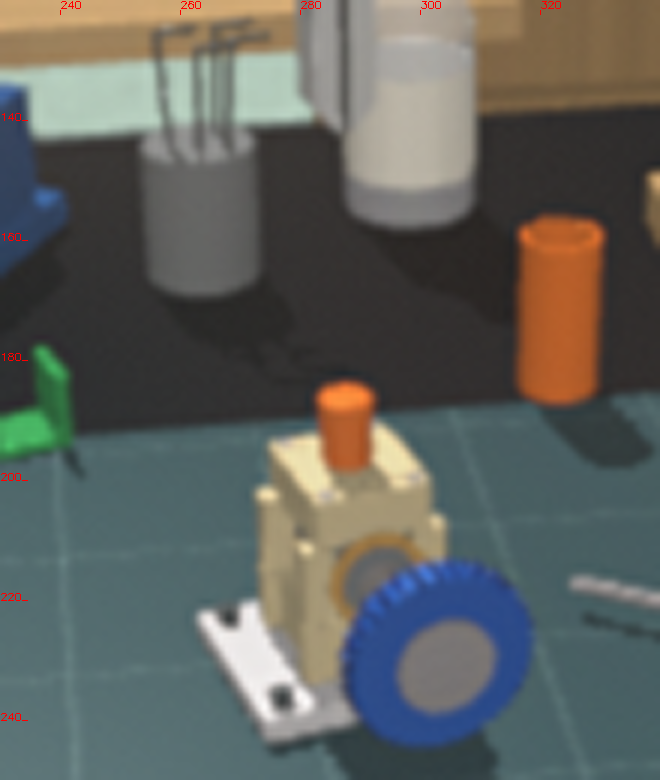

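View pics/lcm.png

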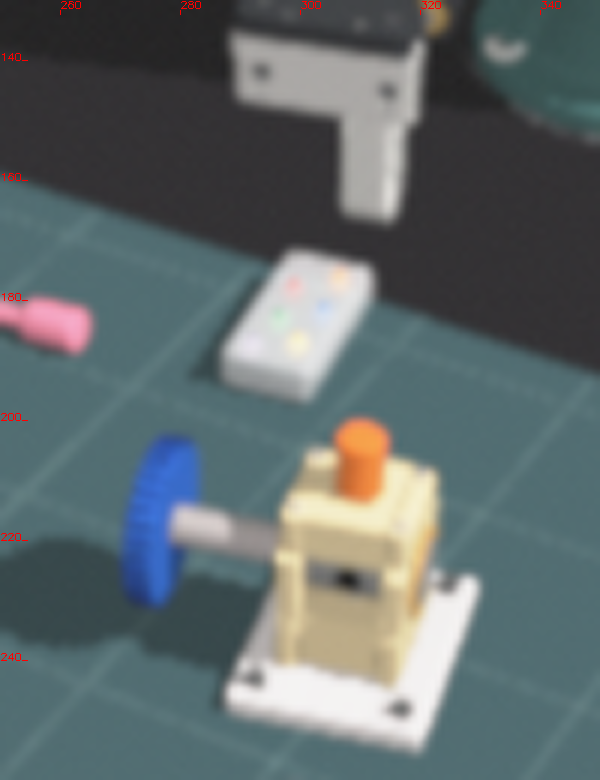

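```bash
python3 - <<'E'
from h import *
print(tri([('side',(287.7,186),None),('scene',(310.3,202.8),None)]))
print(proj('side',[.5613,.1055,.127]),proj('scene',[.5613,.1055,.127]))
from bench import robot
s=robot.snapshot('side'); cv2.imwrite('pics/fin.png',s['image'][:,:,::-1])
E
```

```text
(array([0.56087   , 0.10578437, 0.12634633]), array([ 0.08689601,  0.07237815,  0.08476496, -0.08818406]))
[[287.97428646 185.86916872]] [[310.21717121 202.56858503]]
```

View pics/fin.png

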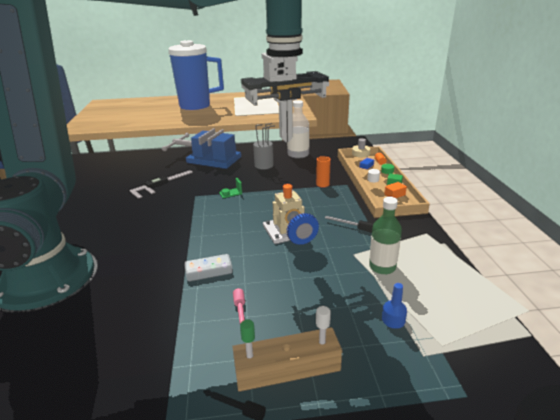

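The head top measures 126.3 mm against 127 for fully home, on the guide-hole axis within 0.5 mm. Everything else stands where it was, so I hand in.

```bash
python3 - <<'E'
from bench import robot
print(robot.close_job())
E
```

```text
the job is handed in; nothing more can be done
None
```

The wrist unit is locked. The orange-headed pin is pressed home with its head on the housing, released, and the arm is clear. I handed the job in at about 23 s; no verdict was reported.

**What I did**
- I gripped the pin in the block's middle hole and stood it in the guide hole. I let go there, with its tip resting on the barrel.
- I turned the barrel by pressing the closed fingertips lightly (about 4 N) on the plate's rim and leading them along the arc. I did not pinch the plate because the gripper's body would have struck the standing pin. After roughly 30° the pin dropped into a cross-hole.
- I pressed the pin down with the closed fingertips. The force reached about 5 N, fell off as it clicked past the balls, then met a firm stop. I pressed to 15 N there, and the reported height stayed within 0.2 mm (0.0897 to 0.0895 m).

**Last checks**
- The head top measures 126.3 mm against 127 mm for fully home, within 0.5 mm of the hole's axis, and it looks upright.
- In the last side picture the spare pins and the other protected items are where they stood.

**What disagreed**
- The fingertips seen by all three cameras are about 38 mm above the reported tool position. I went by the cameras, and contact with the plate confirmed them.
- I once mistyped a hold as a second 40 mm descent around the pin. I backed up, and no force showed and nothing moved.
- The loose pink and black pins fell over early on, before the arm was near them.

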